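# Demagnetise a batch of shafts

## Task

Lay every steel shaft from the blue mat flat on the white plate of the demagnetiser, side by side and not on top of one another, then turn the black isolator knob clockwise until it clicks past its detent, fully on; now press the programme key of the same colour as the job tag in the green-framed pocket all the way down (no other programme key), then the green start key, and turn the isolator back past its click, fully off. Once it is off, lay all the shafts back flat on the blue mat, again not on one another. Do not touch the shafts while the isolator is on, press no key while it is off, and leave the hammer, the cup and the red housings alone.

Things in the scene. Friction and masses are not known exactly. Their poses are not given: they have to be found in the camera images.
- shaft1: steel drive shaft lying on its side, 90 mm long, 0.3 kg: a 46 mm long middle of 24 x 24 mm square section (bright steel) and two round 19 mm journals, one with a brass ring. Origin at its centre (12 mm above what it lies on); x along its length. Some shafts are absent in some runs
- shaft2: steel drive shaft lying on its side, 90 mm long, 0.3 kg: a 46 mm long middle of 24 x 24 mm square section (bright steel) and two round 19 mm journals, one with a brass ring. Origin at its centre (12 mm above what it lies on); x along its length. Some shafts are absent in some runs
- shaft3: steel drive shaft lying on its side, 90 mm long, 0.3 kg: a 46 mm long middle of 24 x 24 mm square section (bright steel) and two round 19 mm journals, one with a brass ring. Origin at its centre (12 mm above what it lies on); x along its length. Some shafts are absent in some runs
- shaft4: steel drive shaft lying on its side, 90 mm long, 0.3 kg: a 46 mm long middle of 24 x 24 mm square section (bright steel) and two round 19 mm journals, one with a brass ring. Origin at its centre (12 mm above what it lies on); x along its length. Some shafts are absent in some runs
- demag: fixed demagnetiser: low green unit 280 x 135 x 36 mm high with a flat white plate on top framed by a yellow rim. Origin at the centre of its underside, z up, x along the long side. The plate's surface is 36 mm above the origin and measures 270 (x) by 125 mm (y) inside a rim that stands 4 mm above it
- mat: fixed blue rubber parts mat on the bench to the robot's right, 270 (x) by 290 mm (y), 3 mm thick, on which the shafts start. Origin at the centre of its underside. A second fixed red pump housing, 184 mm high, stands beyond it at x 0.78, y -0.44 m, give or take 20 mm
- panel: fixed grey control panel, a box 200 (x) by 210 (y) by 45 mm high. Origin at the centre of its underside, z up, -x towards the robot. It carries the keys in a row near its -x edge, the black rotary isolator at x +35, y +45 mm and the tags. A fixed red pump housing, 150 x 170 x 184 mm high, stands beyond the panel at x 0.78, y 0.42 m, give or take 20 mm
- isolator (a joint): angle of the rotary isolator (main switch): 0 = off, 1.3 rad = on, turning clockwise seen from above to switch on; stops at both ends. A sprung detent resists up to about 0.25 N m, hardest near the ends, with its crest at 0.65; let go short of the crest it springs back, past the crest it snaps to the other end
- isolator_grip (a point): grip point on the axis of the isolator, 37 mm above the panel's top. The black grip bar is 57 mm long, 14 mm thick and 32 mm high; its top is 7 mm above this point; it stands on a black 60 mm disc on a yellow 84 mm base, whose disc top is 23 mm below this point. The frame's x runs along the bar and turns with it; at 0 the bar lies along the panel's x, the white pointer mark at its -x end
- key_blue_top (a point): centre of the top face of the blue programme key, a round 28 mm spring push key in a grey 44 mm collar, its top 22 mm above the panel's top; keys stand 48 mm apart; the three programme keys may stand in any order
- key_blue (a joint): travel of the blue key: 0 = up, 0.006 m = fully down, about 5 N
- key_yellow_top (a point): centre of the top face of the yellow programme key, a round 28 mm spring push key in a grey 44 mm collar, its top 22 mm above the panel's top; keys stand 48 mm apart; the three programme keys may stand in any order
- key_yellow (a joint): travel of the yellow key: 0 = up, 0.006 m = fully down, about 5 N
- key_red_top (a point): centre of the top face of the red programme key, a round 28 mm spring push key in a grey 44 mm collar, its top 22 mm above the panel's top; keys stand 48 mm apart; the three programme keys may stand in any order
- key_red (a joint): travel of the red key: 0 = up, 0.006 m = fully down, about 5 N
- key_green_top (a point): centre of the top face of the green start key, a round 28 mm spring push key in a grey 44 mm collar, its top 22 mm above the panel's top; keys stand 48 mm apart
- key_green (a joint): travel of the green key: 0 = up, 0.006 m = fully down, about 5 N
- tag_blue: blue job tag, a fixed disc 36 mm across and 6 mm thick on the panel, origin under its centre; exactly one of the three tags lies in the green-framed pocket, the others on the black spare strip at the panel's far edge
- tag_yellow: yellow job tag, a fixed disc 36 mm across and 6 mm thick on the panel, origin under its centre; exactly one of the three tags lies in the green-framed pocket, the others on the black spare strip at the panel's far edge
- tag_red: red job tag, a fixed disc 36 mm across and 6 mm thick on the panel, origin under its centre; exactly one of the three tags lies in the green-framed pocket, the others on the black spare strip at the panel's far edge
- tag_pocket (a point): centre of the green-framed white square pocket (52 mm) on the panel's top that shows the tag of the present job
- mallet: bystander: hammer lying on the bench beyond the demagnetiser, origin under its middle
- oil_cup: bystander: empty blue cup, 80 mm across and 80 mm high, origin under its centre
Mind the look-alikes: they are no part of the job. Leave any orange, purple or turquoise look-alike of the shaft4 alone.

How it is judged:
By the outcome, as a careful person would: the job done as asked, in the order asked, and still so for the second after the job is handed in, with the robot touching nothing.
Of shaft1, shaft2, shaft3, shaft4 only 3 to 4 are there at a start; the rules pass over those that are not, and their reading is None.
At some moment in a run one of shaft1, shaft2, shaft3, shaft4 may be knocked a few centimetres aside while the robot is not near it.
Once in a run the grip may slacken for a moment while it holds something.
It also fails if it takes over 210 s, if anything falls off the work surface, if the arm or the gripper's body presses on something with over 40 N, if the wrist force passes 120 N, or if a joint passes its speed limit or range.

## Robot

A 6-joint arm with a two-finger parallel gripper is mounted at the origin on the work surface. World frame = base frame: x ahead of the robot, y to its left, z up, the work surface at z = 0. Lengths are in m, angles in rad, forces in N, time in s.
With the tool pointing down it reaches from about 0.35 to 0.775 m from the base axis. Payload 7.3 kg.
Tool frame: the origin (TCP) lies at the very end of the fingers, on their centre line; the grasp point (between the pads) lies 19 mm behind it; z points along the fingers, y is the line along which they close (so a half turn about z gives the same grasp; the last joint's range is limited). The gripper opens to 92 mm and grips with 3 to 60 N. Pads are 19 mm wide; open, the fingers measure 130 mm over their backs; the gripper's body (75 mm by 190 mm) begins 47 mm behind the grasp point.
Start: joints at [-1.246, 0.342, 1.524, -0, 1.275, -0.146], TCP at [0.238, -0.468, 0.227] pointing down, gripper open.
Joint ranges: [-2.53, 2.53], [-0.77, 2.02], [0.04, 2.7], [-1, 4.14], [0.28, 2.66], [-3.11, 3.11]. Speed limits (rad/s): [2.57, 2.57, 3.14, 3.14, 3.14, 3.14].

## Interface

Orientations are given as [roll, pitch, yaw] about the fixed x, y, z axes, in that order (R = Rz(yaw) Ry(pitch) Rx(roll)).
In Python, from cell import telemetry, eyes, job gives the robot as it stands.
- The arm moves only by the tool apply_moves, never from a script. Its arguments are lists of equal length, an entry for each row: "delta_pos": the shift along the world's x, y, z each as a share of 0.4 m, from -1 to 1, a list of three; "dr": the turn, a rotation vector about the world's x, y, z each as a share of 0.5 rad, from -1 to 1, a list of three; "jaw": the opening, from 0 (shut) to 1 (fully open). A call has 1 to 8 rows; each row is the pose to reach, as a shift and turn from the pose commanded when the call began; what a row does not reach only later rows make up. A row lasts 1/12 s, in which the tool goes at most 41.7 mm and 7.16 degrees, less where a joint would pass 70% of its speed; a pose out of reach is approached as far as the arm can. A call with a number of a shift or a turn outside -1 to 1 is refused whole. A call with a gripper value outside its range is refused whole. The fingers move at their own pace and stop on an object; "force" is the grip in N (left out, the last holds). Time passes only in rows, so rows that repeat a pose let the fingers close. It gives the time, the measured TCP pose, the force, the opening and the grip force at its end, in the units of the state.
- telemetry.observe(): the state, without advancing time (a new reading comes with each control period).
- eyes.read_camera(name): name is "scene" or "top" or "wrist"; returns the picture (480x640x3 uint8, red, green, blue); there is no depth.
- eyes.camera_model(name): a dict with "vertical_fov" (degrees; the focal length in pixels is half the picture's height over the tangent of half this angle, whatever the lens; pixels are square), "cx", "cy" (the principal point, pixels), "k1" (the pictures are not rectified: a ray, as slopes to the right and down, at radius r is drawn at 1 + k1 r^2 times it, then the intrinsics apply), "rvec" (rotation vector, rad) and "tvec" (3), from world to camera coordinates, as OpenCV has them; the wrist camera has in their place "hand_eye" (4x4, takes a point from camera to tool coordinates, whose origin is the TCP and whose axes are the flange's). Camera axes: x right, y down, z forward; pixel columns grow to the right and rows downward; lengths in m; the calibration is good to about 2 mm. A picture is of the moment at which its call begins: read the wrist's pose just before it. camera_model takes no time and is no camera call.
- job.hand_in(): hands the job in; it is judged then, once.
The state is a dict: "time": time; "qpos": joint angles; "qvel": joint speeds; "joint_efforts": joint torques, N m; "tool_pos": TCP position; "tool_rot": TCP orientation; "contact_force": force on the tool from outside, world axes, zero at the start; "torque": the same for the moment, N m; "opening": finger opening in m; "grip_force": force on a finger pad.
Only numpy, scipy, OpenCV 4.12 (cv2) and the standard library are available. Lean on these libraries where they do the work, as an engineer would, in place of code of your own. Each camera call takes 0.05 s, during which the arm holds its last target. There are 200 camera calls.

## Working session

There is one attempt and no reset: what is moved stays moved. The work goes in short steps, Python scripts to look and compute and a tool call to move; the robot and the scene stay as the last step left them, time stands still between calls to the robot, and variables do not carry over. Pictures are saved under pics/ and viewed, at most 14 in all, crops included, and the job is handed in when it is done.

Besides the shell and the picture viewer there is one more tool, called after "Request:" as name(argument=value, ...) on one line, values as JSON. apply_moves: Moves the arm, as the interface text tells. Its arguments: {"type":"object","properties":{"delta_pos":{"type":"array"},"dr":{"type":"array"},"jaw":{"type":"array"},"force":{"type":"number"}},"required":["delta_pos","dr","jaw"]}

```bash
ls; mkdir -p pics; cat > h.py <<'E'
import numpy as np, cv2
from cell import telemetry, eyes, job
from scipy.spatial.transform import Rotation as R
def cam(n, st=None):
    m=eyes.camera_model(n); f=240/np.tan(np.radians(m["vertical_fov"])/2)
    if "rvec" in m:
        Rw=cv2.Rodrigues(np.array(m["rvec"],float))[0]; t=np.array(m["tvec"],float).ravel()
        Rc=Rw.T; o=-Rw.T@t
    else:
        st=st or telemetry.observe(); H=np.array(m["hand_eye"]); Rt=R.from_euler('xyz',st["tool_rot"]).as_matrix()
        Rc=Rt@H[:3,:3]; o=Rt@H[:3,3]+np.array(st["tool_pos"])
    return f,m["cx"],m["cy"],m["k1"],Rc,o
def ray(c,uv,z):
    f,cx,cy,k1,Rc,o=c; uv=np.atleast_2d(np.array(uv,float)); d=(uv-[cx,cy])/f
    rd=np.linalg.norm(d,axis=1,keepdims=True); r=rd.copy()
    for _ in range(30): r=rd/(1+k1*r*r)
    p=d*np.where(rd>0,r/np.maximum(rd,1e-9),1); v=np.c_[p,np.ones(len(p))]@Rc.T
    return o+v*((z-o[2])/v[:,2])[:,None]
def proj(c,P):
    f,cx,cy,k1,Rc,o=c; q=(np.atleast_2d(P)-o)@Rc; p=q[:,:2]/q[:,2:]; r2=(p**2).sum(1,keepdims=True)
    return p*(1+k1*r2)*f+[cx,cy]
def shot(n,fn=None):
    st=telemetry.observe(); im=eyes.read_camera(n)
    if fn: cv2.imwrite("pics/"+fn+".png",im[:,:,::-1])
    return im,cam(n,st)
E
python3 - <<'E'
from h import *
print(telemetry.observe())
for n in ["top","scene","wrist"]:
    im,c=shot(n,n+"0"); print(n,c[0],c[3],c[5],c[4][:,2])
E
```

```text
pics
{'time': 0.0, 'qpos': array([-1.24603450e+00,  3.42749102e-01,  1.52500331e+00,  4.03691716e-06,
        1.27538425e+00, -1.45984355e-01]), 'qvel': array([ 0.00062009, -0.00066762,  0.00030737, -0.00081556,  0.00103511,
       -0.0008402 ]), 'joint_efforts': array([ 1.21666184e-03, -4.31237590e+01, -2.44220281e+01,  7.19204312e-02,
        5.58879878e-02, -1.19959509e-04]), 'tool_pos': array([ 0.23801494, -0.46750175,  0.22603605]), 'tool_rot': array([-3.14006564e+00, -2.28419468e-04,  4.70744833e-01]), 'contact_force': array([-0.67038973,  0.36810344,  0.50192065]), 'torque': array([0.03701526, 0.05065918, 0.01706399]), 'grip_force': 0.0, 'opening': 0.0916859931870471}
top 577.9138041452002 -0.040893718228459004 [ 0.32068686 -0.06764119  1.48685245] [ 0.12106621  0.0019005  -0.99264261]
scene 489.15997641519465 -0.0656917987269612 [ 1.20659603 -0.23008311  0.89256863] [-0.6520432   0.15759514 -0.74162216]
wrist 428.360766240583 -0.09986811413142739 [ 0.31423023 -0.43009508  0.38436351] [-0.27651625 -0.1394067  -0.95084412]
```

View pics/top0.png

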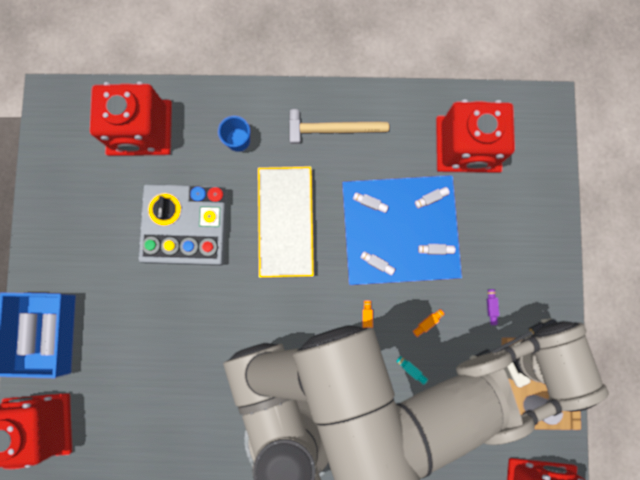

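View pics/scene0.png

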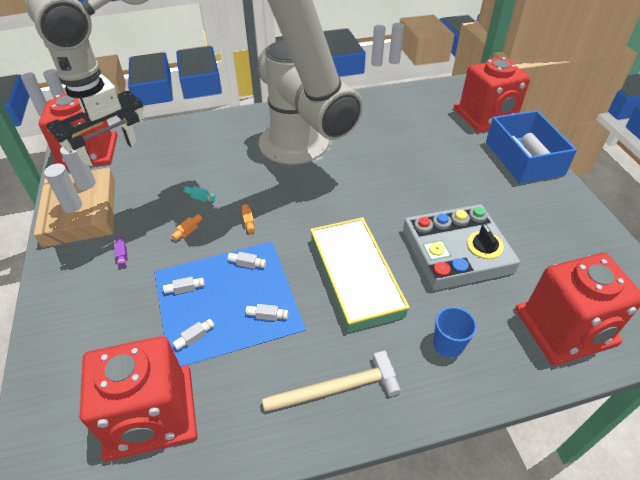

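Top view: four shafts on the mat near (371,202), (431,197), (436,249) and (378,263). The pocket tag at (209,216) is yellow, and the keys left to right are green, yellow, blue, red. I'll measure positions next.

```bash
cat >> h.py <<'E'
def shafts(im,c,region,z):
    """grey/brass blobs; region = world xy polygon at z of support; returns list of (x,y,yaw,len,w)"""
    poly=proj(c,np.c_[region,np.full(len(region),z)])
    m=np.zeros(im.shape[:2],np.uint8); cv2.fillPoly(m,[poly.astype(np.int32)],255)
    hsv=cv2.cvtColor(im,cv2.COLOR_RGB2HSV)
    b=((hsv[...,0]>95)&(hsv[...,0]<130)&(hsv[...,1]>110))
    k=((~b)&(m>0)).astype(np.uint8); k=cv2.morphologyEx(k,cv2.MORPH_OPEN,np.ones((3,3)))
    out=[]
    for ct in cv2.findContours(k,cv2.RETR_EXTERNAL,cv2.CHAIN_APPROX_NONE)[0]:
        if cv2.contourArea(ct)<100: continue
        w=ray(c,ct[:,0,:],z+0.012)[:,:2]
        (x,y),(a,bb),an=cv2.minAreaRect((w*1000).astype(np.float32))
        if a<bb: a,bb,an=bb,a,an+90
        out.append((x/1000,y/1000,(an+90)%180-90,a,bb))
    return sorted(out)
E
python3 - <<'E'
from h import *
np.set_printoptions(precision=4,suppress=True)
for n,blobs in dict(top={}).items():
    im,c=shot(n)
    hsv=cv2.cvtColor(im,cv2.COLOR_RGB2HSV)
    mc=ray(c,[[343,182],[453,177],[462,278],[349,284]],0.003); print("mat",mc[:,:2])
    print("plate",ray(c,[[258,168],[311,167],[313,277],[258,277]],0.04)[:,:2])
    print("panel",ray(c,[[145,186],[225,188],[221,264],[139,262]],0.045)[:,:2])
    print("keys",ray(c,[[151,245],[169,245.5],[188,246.5],[207,247]],0.067)[:,:2])
    print("iso",ray(c,[[164,209]],0.055)[:,:2], "pocket",ray(c,[[209,216]],0.05)[:,:2])
    reg=mc[:,:2]; ctr=reg.mean(0); reg=ctr+(reg-ctr)*0.95
    for s in shafts(im,c,reg,0.003): print("top",np.array(s))
im,c=shot("scene")
for s in shafts(im,c,reg,0.003): print("scene",np.array(s))
# finer keys by colour
for n in ["top","scene"]:
    im,c=shot(n); hsv=cv2.cvtColor(im,cv2.COLOR_RGB2HSV)
    for nm,lo,hi in [("green",45,85),("yellow",22,34),("blue",105,125),("red",0,6)]:
        k=((hsv[...,0]>=lo)&(hsv[...,0]<=hi)&(hsv[...,1]>110)&(hsv[...,2]>70)).astype(np.uint8)
        for i,ct in enumerate(cv2.findContours(k,cv2.RETR_EXTERNAL,cv2.CHAIN_APPROX_NONE)[0]):
            a=cv2.contourArea(ct)
            if a<25: continue
            M=cv2.moments(ct); u=[M['m10']/M['m00'],M['m01']/M['m00']]
            p=ray(c,u,0.067)[0]
            if abs(p[0]-0.55)<.2 and .1<p[1]<.45: print(n,nm,a,np.array(u),p[:2],ray(c,u,0.045)[0,:2])
E
```

```text
mat [[ 0.6546 -0.1235]
 [ 0.6732 -0.4126]
 [ 0.4082 -0.4328]
 [ 0.3882 -0.1421]]
plate [[ 0.6792  0.0962]
 [ 0.6841 -0.0396]
 [ 0.4025 -0.0499]
 [ 0.4001  0.0878]]
panel [[0.6266 0.3831]
 [0.6246 0.1781]
 [0.4307 0.1809]
 [0.432  0.3877]]
keys [[0.4731 0.3531]
 [0.4727 0.3081]
 [0.471  0.2607]
 [0.4705 0.2134]]
iso [[0.5662 0.3285]] pocket [[0.551  0.2149]]
top [ 0.4436 -0.2136 61.0289 94.9945 28.0934]
top [  0.4809  -0.3651 -89.0508  95.4068  25.7962]
top [ 0.6007 -0.1947 67.9477 95.0017 29.1791]
top [  0.6158  -0.3535 -62.3412  96.6497  27.9616]
scene [ 0.4425 -0.2115 60.7527 96.7617 42.6189]
scene [ 0.4805 -0.3622 89.8558 91.5729 43.3064]
scene [ 0.5997 -0.1922 67.7604 93.4721 39.5015]
scene [  0.6148  -0.3511 -63.5048  93.8146  39.1522]
scene [ 0.6424 -0.4025 12.1355 63.4102 16.5077]
top green 69.0 [149.7222 244.5507] [0.4742 0.3563] [0.4766 0.3629]
top yellow 83.0 [168.7992 245.    ] [0.4739 0.3086] [0.4763 0.3145]
top yellow 101.5 [209.1905 216.1396] [0.5479 0.2111] [0.5514 0.2154]
top yellow 770.0 [164.1864 209.0816] [0.5639 0.3247] [0.5677 0.3308]
top blue 75.5 [187.8764 245.6071] [0.4732 0.2611] [0.4756 0.2662]
top blue 169.0 [197.4763 193.4951] [0.6048 0.2429] [0.6092 0.2477]
top red 77.0 [207.0584 246.2597] [0.4724 0.2133] [0.4747 0.2177]
top red 150.0 [214.4833 193.9967] [0.6042 0.2001] [0.6086 0.2043]
scene green 60.0 [478.6556 211.5583] [0.4807 0.3568] [0.4613 0.3724]
scene yellow 181.5 [478.8512 248.3352] [0.5895 0.3016] [0.5731 0.3158]
scene blue 158.5 [459.9096 264.7192] [0.6225 0.2387] [0.607  0.2512]
scene blue 73.0 [442.4132 218.1826] [0.4791 0.2616] [0.4597 0.2747]
scene red 160.0 [441.8906 268.1427] [0.6212 0.1963] [0.6057 0.2076]
scene red 79.0 [423.943  221.5696] [0.4784 0.2143] [0.459  0.2261]
```

```bash
python3 - <<'E'
from h import *
im,_=shot("top"); a=cv2.resize(im[165:295,130:240],None,fx=4,fy=4,interpolation=cv2.INTER_CUBIC)
b=cv2.imread("pics/scene0.png")[190:310,390:530]; b=cv2.resize(b,(350,300),interpolation=cv2.INTER_CUBIC)
o=np.zeros((520,800,3),np.uint8); o[:520,:440]=a[:,:,::-1]; o[:300,445:795]=b
cv2.imwrite("pics/panel.png",o)
E
```

```text
(no output)
```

View pics/panel.png

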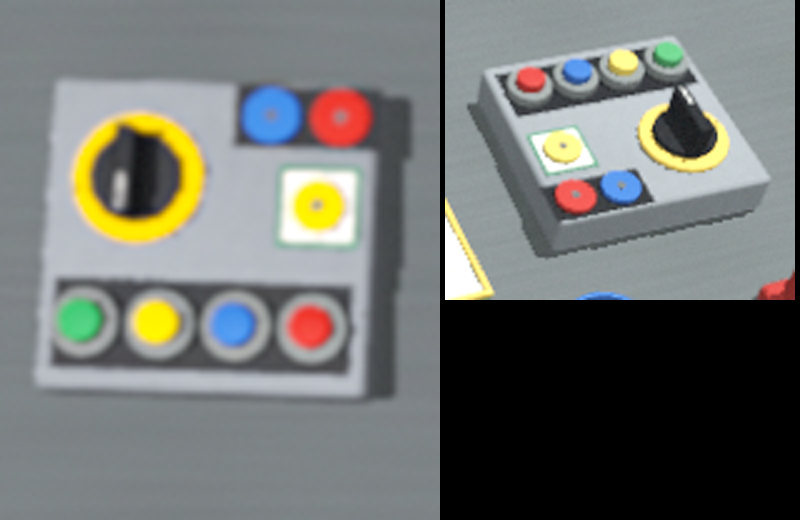

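```bash
cat >> h.py <<'E'
def go(x,y,z,yaw,st=None):
    st=st or telemetry.observe(); p=np.array(st["tool_pos"]); r=R.from_euler('xyz',st["tool_rot"])
    t=R.from_euler('xyz',[np.pi,0,np.radians(yaw)]); rv=(t*r.inv()).as_rotvec()
    print("dpos",np.round((np.array([x,y,z])-p)/0.4,3),"dr",np.round(rv/0.5,3),"yaw",np.round(np.degrees(st["tool_rot"][2]),1),"op",round(st["opening"],4),"t",round(st["time"],1))
E
python3 - <<'E'
from h import *
np.set_printoptions(precision=4,suppress=True)
c=cam("top"); c2=cam("scene")
print("h2 top front",ray(c,[[448,163],[508,165]],0.184)[:,:2],"flange",ray(c,[[437,171],[500,172]],0.012)[:,:2])
print("h1 top front",ray(c,[[95,147],[158,147]],0.184)[:,:2],"flange",ray(c,[[107,155],[171,153]],0.012)[:,:2])
go(.443,-.2125,.12,61)
E
```

```text
h2 top front [[ 0.6631 -0.3593]
 [ 0.6612 -0.4991]] flange [[ 0.6863 -0.3687]
 [ 0.6869 -0.5344]]
h1 top front [[0.6882 0.4626]
 [0.6901 0.3144]] flange [[0.7154 0.4991]
 [0.7231 0.3296]]
dpos [ 0.512  0.638 -0.267] dr [-0.    -0.     1.188] yaw 27.0 op 0.092 t 0.4
```

Request:
apply_moves(delta_pos=[[0.1, 0.13, 0], [0.2, 0.26, 0], [0.3, 0.38, 0], [0.4, 0.5, -0.1], [0.512, 0.638, -0.2], [0.512, 0.638, -0.267], [0.512, 0.638, -0.267], [0.512, 0.638, -0.267]], dr=[[0, 0, 0.25], [0, 0, 0.5], [0, 0, 0.75], [0, 0, 1], [0, 0, 1], [0, 0, 1], [0, 0, 1], [0, 0, 1]], jaw=[0.7, 0.7, 0.7, 0.7, 0.7, 0.7, 0.7, 0.7], force=40)

```text
time: 1.07
tool_pos: [0.4323, -0.2254, 0.131]
tool_rot: [3.14, 0.0, 0.971]
contact_force: [0.8, -0.7, 0.3]
opening: 0.0639
grip_force: 0.0
```

```bash
python3 - <<'E'
from h import *
go(.443,-.2125,.006,61)
im,c=shot("wrist","w1")
E
```

```text
dpos [ 0.027  0.032 -0.313] dr [0.002 0.002 0.188] yaw 55.6 op 0.0639 t 1.1
```

View pics/w1.png

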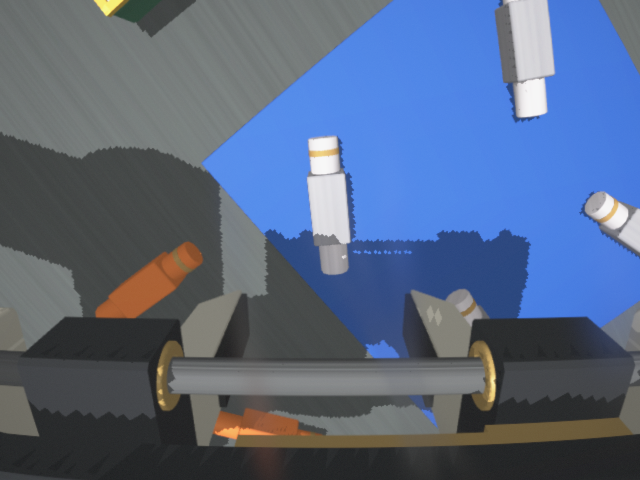

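The wrist view shows four shafts, at (328,205), (525,60), (620,220) and one partly hidden at (465,305). I'll check where those lie.

```bash
python3 - <<'E'
from h import *
np.set_printoptions(precision=4,suppress=True)
c=cam("wrist"); print(c[5],c[4]); print(ray(c,[[328,205],[525,60],[620,220],[465,305]],.015)[:,:2])
print(proj(c,[[.443,-.2125,.015],telemetry.observe()["tool_pos"]]))
E
```

```text
[ 0.4822 -0.1516  0.2854] [[ 0.8269 -0.5336 -0.1775]
 [-0.5624 -0.7881 -0.2502]
 [-0.0064  0.3067 -0.9518]]
[[ 0.4459 -0.2047]
 [ 0.5957 -0.1965]
 [ 0.6067 -0.325 ]
 [ 0.4856 -0.3187]]
[[331.0116 217.0409]
 [322.7523 313.9523]]
```

```bash
python3 - <<'E'
from h import *
np.set_printoptions(precision=4,suppress=True)
im,c=shot("scene","s1")
E
```

```text
(no output)
```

View pics/s1.png

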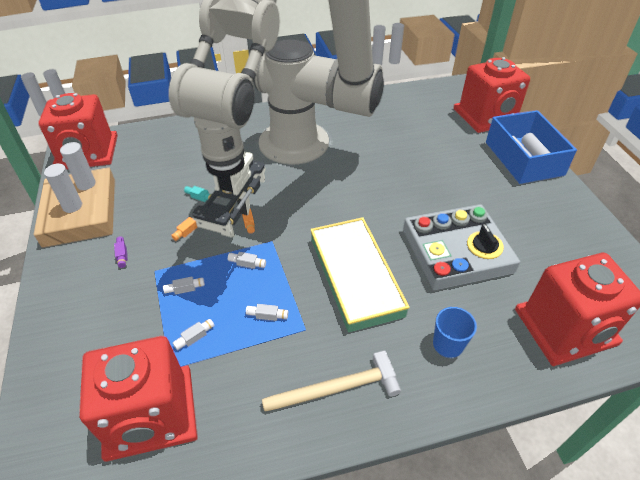

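```bash
python3 - <<'E'
from h import *
go(.443,-.212,.006,61)
E
```

```text
dpos [ 0.028  0.025 -0.306] dr [-0.009 -0.009  0.178] yaw 55.9 op 0.0642 t 1.2
```

Request:
apply_moves(delta_pos=[[0.028, 0.025, -0.08], [0.028, 0.025, -0.15], [0.028, 0.025, -0.15], [0.028, 0.025, -0.15], [0.028, 0.025, -0.15]], dr=[[0, 0, 0.18], [0, 0, 0.18], [0, 0, 0.18], [0, 0, 0.18], [0, 0, 0.18]], jaw=[0.7, 0.7, 0.7, 0.7, 0.7])

```text
time: 1.58
tool_pos: [0.443, -0.2181, 0.073]
tool_rot: [3.14, 0.0, 1.06]
contact_force: [0.1, 0.3, -0.1]
opening: 0.0644
grip_force: 0.0
```

```bash
python3 - <<'E'
from h import *
np.set_printoptions(precision=4,suppress=True)
go(.443,-.212,.006,61)
im,c=shot("wrist"); reg=np.array([[.385,-.15],[.65,-.128],[.66,-.25],[.40,-.26]])
print(c[5])
for s in shafts(im,c,reg,.003): print(np.array(s))
E
```

```text
dpos [ 0.     0.015 -0.168] dr [0.002 0.003 0.01 ] yaw 60.7 op 0.0644 t 1.6
[ 0.4851 -0.145   0.2312]
[  0.3945  -0.1731 -85.2958  47.9705   4.8784]
[ 0.444  -0.214  61.5581 94.629  25.5485]
[ 0.6012 -0.1993 67.7893 83.4132 36.888 ]
```

Request:
apply_moves(delta_pos=[[0.002, 0.01, -0.08], [0.002, 0.01, -0.168], [0.002, 0.01, -0.168], [0.002, 0.01, -0.168], [0.002, 0.01, -0.168], [0.002, 0.01, -0.168], [0.002, 0.01, -0.168], [0.002, 0.01, -0.168]], dr=[[0, 0, 0], [0, 0, 0], [0, 0, 0], [0, 0, 0], [0, 0, 0], [0, 0, 0], [0, 0, 0], [0, 0, 0]], jaw=[0.7, 0.7, 0.7, 0.7, 0.1, 0.1, 0.1, 0.1], force=40)

```text
time: 2.3
tool_pos: [0.4435, -0.2132, 0.005]
tool_rot: [3.14, 0.0, 1.061]
contact_force: [-0.7, 0.5, -0.3]
opening: 0.0423
grip_force: 0.0
```

Request:
apply_moves(delta_pos=[[0, 0, 0], [0, 0, 0], [0, 0, 0], [0, 0, 0.05], [0, 0, 0.1], [0, 0, 0.2], [0, 0, 0.2], [0, 0, 0.2]], dr=[[0, 0, 0], [0, 0, 0], [0, 0, 0], [0, 0, 0], [0, 0, 0], [0, 0, 0], [0, 0, 0], [0, 0, 0]], jaw=[0.1, 0.1, 0.1, 0.1, 0.1, 0.1, 0.1, 0.1])

```text
time: 2.97
tool_pos: [0.4443, -0.2135, 0.0858]
tool_rot: [3.138, 0.0, 1.061]
contact_force: [0.0, 0.3, -3.0]
opening: 0.0238
grip_force: 40.0
```

```bash
python3 - <<'E'
from h import *
go(.457,.021,.09,92)
E
```

```text
dpos [0.032 0.586 0.011] dr [0.003 0.008 1.09 ] yaw 60.8 op 0.0238 t 3.0
```

Request:
apply_moves(delta_pos=[[0, 0.08, 0.02], [0.01, 0.18, 0.02], [0.02, 0.28, 0.02], [0.03, 0.38, 0.02], [0.032, 0.48, 0.02], [0.032, 0.586, 0.02], [0.032, 0.586, 0], [0.032, 0.586, 0]], dr=[[0, 0, 0.2], [0, 0, 0.4], [0, 0, 0.6], [0, 0, 0.8], [0, 0, 1], [0, 0, 1], [0, 0, 1], [0, 0, 1]], jaw=[0.1, 0.1, 0.1, 0.1, 0.1, 0.1, 0.1, 0.1])

```text
time: 3.63
tool_pos: [0.454, 0.024, 0.082]
tool_rot: [-3.137, -0.001, 1.566]
contact_force: [-0.7, -0.1, -3.1]
opening: 0.0239
grip_force: 40.0
```

Request:
apply_moves(delta_pos=[[0, 0, -0.02], [0, 0, -0.04], [0, 0, -0.04]], dr=[[0, 0, 0.08], [0, 0, 0.08], [0, 0, 0.08]], jaw=[0.1, 0.1, 0.1])

```text
time: 3.88
tool_pos: [0.4547, 0.0206, 0.0664]
tool_rot: [-3.137, -0.0, 1.598]
contact_force: [-1.0, -0.5, -2.7]
opening: 0.0238
grip_force: 40.0
```

```bash
python3 - <<'E'
from h import *
go(.457,.021,.039,92)
E
```

```text
dpos [ 0.006  0.001 -0.068] dr [-0.001 -0.008  0.015] yaw 91.6 op 0.0238 t 3.9
```

Request:
apply_moves(delta_pos=[[0.004, 0, -0.04], [0.004, 0, -0.067], [0.004, 0, -0.067], [0.004, 0, -0.067], [0.004, 0, -0.067], [0.004, 0, -0.067], [0.004, 0, 0], [0.004, 0, 0.08]], dr=[[0, 0, 0], [0, 0, 0], [0, 0, 0], [0, 0, 0], [0, 0, 0], [0, 0, 0], [0, 0, 0], [0, 0, 0]], jaw=[0.1, 0.1, 0.1, 0.38, 0.38, 0.38, 0.38, 0.38])

```text
time: 4.55
tool_pos: [0.4565, 0.0215, 0.1002]
tool_rot: [-3.138, -0.001, 1.6]
contact_force: [0.5, -0.5, -0.1]
opening: 0.0349
grip_force: 0.0
```

```bash
cat > pick.py <<'E'
from h import *
import sys
np.set_printoptions(precision=4,suppress=True)
reg=np.array([[.395,-.147],[.65,-.128],[.668,-.407],[.412,-.427]])
for n in ["top","scene"]:
    im,c=shot(n)
    for s in shafts(im,c,reg,.003): print(n,np.array(s))
E
python3 pick.py; python3 -c "
from h import *
go(.481,-.364,.075,91)"
```

```text
top [  0.4809  -0.3651 -89.0507  95.4069  25.7962]
top [ 0.6007 -0.1947 67.9477 95.0017 29.1791]
top [  0.6158  -0.3535 -62.3412  96.6497  27.9616]
scene [ 0.4805 -0.3622 89.8558 91.5729 43.3064]
scene [ 0.5996 -0.1922 68.0014 93.4035 39.2969]
scene [  0.6148  -0.3511 -63.5048  93.8146  39.1522]
scene [ 0.6435 -0.4026 12.152  65.6011 17.1171]
dpos [ 0.05  -0.963 -0.075] dr [ 0.002  0.019 -0.025] yaw 91.7 op 0.0351 t 4.7
```

Request:
apply_moves(delta_pos=[[0.01, -0.1, 0.01], [0.02, -0.2, 0.01], [0.02, -0.3, 0.01], [0.03, -0.4, 0.01], [0.04, -0.5, 0.01], [0.05, -0.6, 0.01], [0.05, -0.7, 0.01], [0.05, -0.8, 0]], dr=[[0, 0, 0], [0, 0, 0], [0, 0, 0], [0, 0, 0], [0, 0, 0], [0, 0, 0], [0, 0, 0], [0, 0, 0]], jaw=[0.7, 0.7, 0.7, 0.7, 0.7, 0.7, 0.7, 0.7])

```text
time: 5.32
tool_pos: [0.4779, -0.301, 0.1013]
tool_rot: [3.14, 0.002, 1.6]
contact_force: [1.6, 0.4, -0.5]
opening: 0.0647
grip_force: 0.0
```

Request:
apply_moves(delta_pos=[[0, -0.1, 0], [0, -0.163, -0.03], [0, -0.163, -0.075], [0, -0.163, -0.075], [0, -0.163, -0.075]], dr=[[0, 0, 0], [0, 0, 0], [0, 0, 0], [0, 0, 0], [0, 0, 0]], jaw=[0.7, 0.7, 0.7, 0.7, 0.7])

```text
time: 5.73
tool_pos: [0.477, -0.3631, 0.0696]
tool_rot: [-3.14, -0.002, 1.6]
contact_force: [-0.4, -0.1, 0.1]
opening: 0.0639
grip_force: 0.0
```

```bash
python3 -c "
from h import *
go(.481,-.364,.006,91)"
```

```text
dpos [ 0.01  -0.002 -0.159] dr [-0.004 -0.003 -0.024] yaw 91.7 op 0.0639 t 5.7
```

Request:
apply_moves(delta_pos=[[0.01, 0, -0.08], [0.01, 0, -0.159], [0.01, 0, -0.159], [0.01, 0, -0.159], [0.01, 0, -0.159], [0.01, 0, -0.159], [0.01, 0, -0.159], [0.01, 0, -0.159]], dr=[[0, 0, 0], [0, 0, 0], [0, 0, 0], [0, 0, 0], [0, 0, 0], [0, 0, 0], [0, 0, 0], [0, 0, 0]], jaw=[0.6, 0.5, 0.5, 0.1, 0.1, 0.1, 0.1, 0.1])

```text
time: 6.4
tool_pos: [0.4822, -0.3638, 0.0081]
tool_rot: [3.14, 0.001, 1.601]
contact_force: [-0.4, 1.2, 5.4]
opening: 0.0233
grip_force: 39.8
```

Request:
apply_moves(delta_pos=[[0, 0, 0], [0, 0, 0], [0, 0, 0.05], [0, 0, 0.1], [0, 0, 0.2], [0, 0, 0.2], [0, 0, 0.2]], dr=[[0, 0, 0], [0, 0, 0], [0, 0, 0], [0, 0, 0], [0, 0, 0], [0, 0, 0], [0, 0, 0]], jaw=[0.1, 0.1, 0.1, 0.1, 0.1, 0.1, 0.1])

```text
time: 6.98
tool_pos: [0.4827, -0.3647, 0.0891]
tool_rot: [3.138, 0.004, 1.601]
contact_force: [0.1, -0.5, -2.4]
opening: 0.0236
grip_force: 39.8
```

```bash
python3 -c "
from h import *
go(.513,.022,.09,92)"
```

```text
dpos [0.076 0.967 0.002] dr [0.007 0.007 0.01 ] yaw 91.7 op 0.0236 t 7.0
```

Request:
apply_moves(delta_pos=[[0.01, 0.1, 0], [0.02, 0.2, 0], [0.03, 0.3, 0], [0.04, 0.4, 0], [0.05, 0.5, 0], [0.06, 0.6, 0], [0.07, 0.7, 0], [0.076, 0.8, 0]], dr=[[0, 0, 0], [0, 0, 0], [0, 0, 0], [0, 0, 0], [0, 0, 0], [0, 0, 0], [0, 0, 0], [0, 0, 0]], jaw=[0.1, 0.1, 0.1, 0.1, 0.1, 0.1, 0.1, 0.1])

```text
time: 7.65
tool_pos: [0.511, -0.0416, 0.0854]
tool_rot: [-3.139, -0.001, 1.6]
contact_force: [0.7, -1.0, -3.1]
opening: 0.0235
grip_force: 39.8
```

Request:
apply_moves(delta_pos=[[0, 0.1, 0], [0, 0.167, 0], [0, 0.167, -0.04], [0, 0.167, -0.06], [0, 0.167, -0.06]], dr=[[0, 0, 0], [0, 0, 0], [0, 0, 0], [0, 0, 0], [0, 0, 0]], jaw=[0.1, 0.1, 0.1, 0.1, 0.1])

```text
time: 8.07
tool_pos: [0.5099, 0.0234, 0.06]
tool_rot: [-3.136, -0.001, 1.602]
contact_force: [-1.3, -0.5, -2.6]
opening: 0.0237
grip_force: 39.8
```

```bash
python3 -c "
from h import *
go(.513,.022,.040,92)"
```

```text
dpos [ 0.008 -0.003 -0.05 ] dr [-0.001 -0.012  0.008] yaw 91.8 op 0.0237 t 8.1
```

Request:
apply_moves(delta_pos=[[0.006, 0, -0.03], [0.006, 0, -0.05], [0.006, 0, -0.05], [0.006, 0, -0.05], [0.006, 0, -0.05], [0.006, 0, -0.05], [0.006, 0, 0.03], [0.006, 0, 0.1]], dr=[[0, 0, 0], [0, 0, 0], [0, 0, 0], [0, 0, 0], [0, 0, 0], [0, 0, 0], [0, 0, 0], [0, 0, 0]], jaw=[0.1, 0.1, 0.1, 0.38, 0.38, 0.38, 0.38, 0.38])

```text
time: 8.73
tool_pos: [0.5136, 0.023, 0.1031]
tool_rot: [-3.139, -0.0, 1.601]
contact_force: [1.2, 0.2, 0.1]
opening: 0.0347
grip_force: 0.0
```

```bash
python3 pick.py; python3 -c "
from h import *
go(.6005,-.194,.075,68)"
```

```text
top [ 0.6007 -0.1947 67.9477 95.0017 29.1791]
top [  0.6158  -0.3535 -62.3412  96.6497  27.9616]
scene [ 0.5997 -0.1922 68.0061 93.4021 39.5734]
scene [  0.6147  -0.3511 -63.5048  93.8146  39.2657]
scene [ 0.6435 -0.4026 12.152  65.6011 17.1171]
dpos [ 0.208 -0.542 -0.081] dr [ 0.006  0.017 -0.828] yaw 91.7 op 0.0347 t 8.8
```

Request:
apply_moves(delta_pos=[[0.02, -0.09, 0.01], [0.06, -0.18, 0.01], [0.1, -0.27, 0.01], [0.14, -0.36, 0.01], [0.18, -0.45, 0.01], [0.208, -0.542, 0], [0.208, -0.542, -0.06], [0.208, -0.542, -0.08]], dr=[[0, 0, -0.2], [0, 0, -0.4], [0, 0, -0.6], [0, 0, -0.828], [0, 0, -0.828], [0, 0, -0.828], [0, 0, -0.828], [0, 0, -0.828]], jaw=[0.6, 0.6, 0.6, 0.6, 0.6, 0.6, 0.6, 0.6])

```text
time: 9.5
tool_pos: [0.5965, -0.1955, 0.068]
tool_rot: [-3.139, -0.0, 1.183]
contact_force: [-0.7, 0.8, -0.7]
opening: 0.055
grip_force: 0.0
```

Request:
apply_moves(delta_pos=[[0, 0, 0], [0, 0, -0.02]], dr=[[0, 0, 0], [0, 0, 0]], jaw=[0.6, 0.6])

```text
time: 9.67
tool_pos: [0.598, -0.1929, 0.0636]
tool_rot: [3.141, -0.0, 1.188]
contact_force: [0.5, 0.4, 0.2]
opening: 0.0553
grip_force: 0.0
```

```bash
python3 -c "
from h import *
go(.6005,-.194,.006,68)"
```

```text
dpos [ 0.006 -0.003 -0.144] dr [ 0.     0.002 -0.002] yaw 68.1 op 0.0553 t 9.7
```

Request:
apply_moves(delta_pos=[[0.006, -0.003, -0.08], [0.006, -0.003, -0.14], [0.006, -0.003, -0.14], [0.006, -0.003, -0.14], [0.006, -0.003, -0.14], [0.006, -0.003, -0.14], [0.006, -0.003, -0.14], [0.006, -0.003, -0.14]], dr=[[0, 0, 0], [0, 0, 0], [0, 0, 0], [0, 0, 0], [0, 0, 0], [0, 0, 0], [0, 0, 0], [0, 0, 0]], jaw=[0.5, 0.45, 0.45, 0.1, 0.1, 0.1, 0.1, 0.1])

```text
time: 10.33
tool_pos: [0.6007, -0.1946, 0.0081]
tool_rot: [3.14, -0.0, 1.187]
contact_force: [-1.0, 3.2, 6.0]
opening: 0.0236
grip_force: 40.0
```

Request:
apply_moves(delta_pos=[[0, 0, 0], [0, 0, 0], [0, 0, 0.05], [0, 0, 0.1], [0, 0, 0.2], [0, 0, 0.2], [0, 0, 0.2]], dr=[[0, 0, 0], [0, 0, 0], [0, 0, 0], [0, 0, 0], [0, 0, 0], [0, 0, 0], [0, 0, 0]], jaw=[0.1, 0.1, 0.1, 0.1, 0.1, 0.1, 0.1])

```text
time: 10.92
tool_pos: [0.6014, -0.1956, 0.0892]
tool_rot: [3.136, 0.0, 1.187]
contact_force: [-0.7, -0.4, -3.3]
opening: 0.0239
grip_force: 4.0
```

```bash
python3 -c "
from h import *
go(.569,.024,.09,92)"
```

```text
dpos [-0.081  0.549  0.002] dr [0.003 0.01  0.838] yaw 68.0 op 0.0239 t 10.9
```

Grip is slackening; I'll lower and re-grip.

Request:
apply_moves(delta_pos=[[0, 0, -0.1], [0, 0, -0.2], [0, 0, -0.2], [0, 0, -0.2], [0, 0, -0.2], [0, 0, -0.2]], dr=[[0, 0, 0], [0, 0, 0], [0, 0, 0], [0, 0, 0], [0, 0, 0], [0, 0, 0]], jaw=[0.1, 0.1, 0.1, 0.1, 0.1, 0.1], force=40)

```text
time: 11.42
tool_pos: [0.5992, -0.1945, 0.0056]
tool_rot: [-3.139, -0.0, 1.187]
contact_force: [-0.8, -0.8, -1.9]
opening: 0.0237
grip_force: 40.0
```

Request:
apply_moves(delta_pos=[[0, 0, 0], [0, 0, 0], [0, 0, 0.05], [0, 0, 0.1], [0, 0, 0.2], [0, 0, 0.2], [0, 0, 0.2]], dr=[[0, 0, 0], [0, 0, 0], [0, 0, 0], [0, 0, 0], [0, 0, 0], [0, 0, 0], [0, 0, 0]], jaw=[0.1, 0.1, 0.1, 0.1, 0.1, 0.1, 0.1])

```text
time: 12.0
tool_pos: [0.6016, -0.1956, 0.0895]
tool_rot: [3.136, 0.0, 1.187]
contact_force: [0.3, 0.2, -3.0]
opening: 0.0238
grip_force: 40.0
```

```bash
python3 -c "
from h import *
go(.569,.024,.09,92); print(telemetry.observe()['grip_force'])"
```

```text
dpos [-0.082  0.549  0.001] dr [0.003 0.011 0.838] yaw 68.0 op 0.0238 t 12.0
39.99614953994751
```

Request:
apply_moves(delta_pos=[[-0.01, 0.1, 0], [-0.02, 0.2, 0], [-0.04, 0.3, 0], [-0.06, 0.4, 0], [-0.08, 0.5, 0], [-0.08, 0.549, 0], [-0.08, 0.549, -0.03], [-0.08, 0.549, -0.05]], dr=[[0, 0, 0.2], [0, 0, 0.4], [0, 0, 0.6], [0, 0, 0.838], [0, 0, 0.838], [0, 0, 0.838], [0, 0, 0.838], [0, 0, 0.838]], jaw=[0.1, 0.1, 0.1, 0.1, 0.1, 0.1, 0.1, 0.1])

```text
time: 12.67
tool_pos: [0.5669, 0.0264, 0.0651]
tool_rot: [-3.139, -0.0, 1.609]
contact_force: [-0.2, -0.5, -2.7]
opening: 0.024
grip_force: 40.0
```

Request:
apply_moves(delta_pos=[[0, 0, 0], [0, 0, 0]], dr=[[0, 0, 0], [0, 0, 0]], jaw=[0.1, 0.1])

```text
time: 12.83
tool_pos: [0.5673, 0.0241, 0.0654]
tool_rot: [-3.139, -0.0, 1.605]
contact_force: [-0.4, -0.7, -2.5]
opening: 0.0238
grip_force: 40.0
```

```bash
python3 -c "
from h import *
go(.569,.024,.040,92)"
```

```text
dpos [ 0.004 -0.    -0.064] dr [-0.    -0.006  0.001] yaw 92.0 op 0.0238 t 12.8
```

Request:
apply_moves(delta_pos=[[0.004, 0, -0.04], [0.004, 0, -0.064], [0.004, 0, -0.064], [0.004, 0, -0.064], [0.004, 0, -0.064], [0.004, 0, -0.064], [0.004, 0, 0.03], [0.004, 0, 0.1]], dr=[[0, 0, 0], [0, 0, 0], [0, 0, 0], [0, 0, 0], [0, 0, 0], [0, 0, 0], [0, 0, 0], [0, 0, 0]], jaw=[0.1, 0.1, 0.1, 0.38, 0.38, 0.38, 0.38, 0.38])

```text
time: 13.5
tool_pos: [0.5695, 0.0246, 0.1079]
tool_rot: [-3.141, -0.0, 1.606]
contact_force: [1.6, 0.5, 1.2]
opening: 0.0352
grip_force: 0.0
```

```bash
python3 pick.py; python3 -c "
from h import *
go(.6145,-.351,.09,117)"
```

```text
top [  0.6158  -0.3535 -62.3412  96.6497  27.9616]
scene [  0.6147  -0.3511 -63.5048  93.8146  39.2657]
scene [ 0.6435 -0.4026 12.152  65.6011 17.1171]
dpos [ 0.103 -0.939 -0.056] dr [-0.003  0.022  0.872] yaw 92.0 op 0.0348 t 13.6
```

Request:
apply_moves(delta_pos=[[0.01, -0.1, 0.01], [0.02, -0.2, 0.01], [0.03, -0.3, 0.01], [0.04, -0.4, 0.01], [0.06, -0.5, 0.01], [0.07, -0.6, 0.01], [0.08, -0.7, 0.01], [0.098, -0.8, 0]], dr=[[0, 0, 0.2], [0, 0, 0.4], [0, 0, 0.6], [0, 0, 0.8], [0, 0, 0.977], [0, 0, 0.977], [0, 0, 0.977], [0, 0, 0.977]], jaw=[0.6, 0.6, 0.6, 0.6, 0.6, 0.6, 0.6, 0.6])

```text
time: 14.27
tool_pos: [0.6089, -0.2976, 0.1078]
tool_rot: [3.141, 0.002, 2.094]
contact_force: [1.7, 0.0, 0.6]
opening: 0.0551
grip_force: 0.0
```

Request:
apply_moves(delta_pos=[[0, -0.08, 0], [0, -0.129, 0], [0, -0.129, -0.05], [0, -0.129, -0.05], [0, -0.129, -0.05]], dr=[[0, 0, 0], [0, 0, 0], [0, 0, 0], [0, 0, 0], [0, 0, 0]], jaw=[0.6, 0.6, 0.6, 0.6, 0.6])

```text
time: 14.68
tool_pos: [0.608, -0.3462, 0.0855]
tool_rot: [-3.141, -0.003, 2.094]
contact_force: [1.2, 0.6, -0.0]
opening: 0.055
grip_force: 0.0
```

```bash
python3 -c "
from h import *
go(.612,-.347,.006,119)
im,c=shot('scene','s2')"
```

```text
dpos [ 0.01  -0.002 -0.199] dr [-0.005 -0.005 -0.034] yaw 120.0 op 0.055 t 14.7
```

View pics/s2.png

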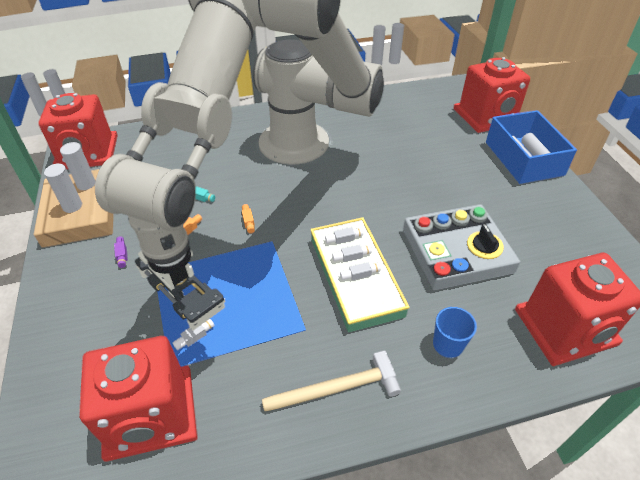

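The three shafts lie side by side on the plate at (343,235), (350,253) and (358,271). The gripper is over the fourth at (195,333), clear of the housing.

Request:
apply_moves(delta_pos=[[0.006, -0.002, -0.08], [0.006, -0.002, -0.16], [0.006, -0.002, -0.195], [0.006, -0.002, -0.195], [0.006, -0.002, -0.195], [0.006, -0.002, -0.195], [0.006, -0.002, -0.195], [0.006, -0.002, -0.195]], dr=[[0, 0, 0], [0, 0, 0], [0, 0, 0], [0, 0, 0], [0, 0, 0], [0, 0, 0], [0, 0, 0], [0, 0, 0]], jaw=[0.5, 0.5, 0.45, 0.45, 0.1, 0.1, 0.1, 0.1])

```text
time: 15.4
tool_pos: [0.6127, -0.3483, 0.0114]
tool_rot: [3.139, 0.004, 2.094]
contact_force: [1.0, 1.0, 5.4]
opening: 0.0238
grip_force: 39.8
```

Request:
apply_moves(delta_pos=[[0, 0, 0], [0, 0, 0], [0, 0, 0], [0, 0, 0.05], [0, 0, 0.1], [0, 0, 0.2], [0, 0, 0.2], [0, 0, 0.2]], dr=[[0, 0, 0], [0, 0, 0], [0, 0, 0], [0, 0, 0], [0, 0, 0], [0, 0, 0], [0, 0, 0], [0, 0, 0]], jaw=[0.1, 0.1, 0.1, 0.1, 0.1, 0.1, 0.1, 0.1])

```text
time: 16.07
tool_pos: [0.6126, -0.3488, 0.0919]
tool_rot: [3.139, 0.006, 2.094]
contact_force: [-0.5, -0.6, -4.4]
opening: 0.0235
grip_force: 39.8
```

```bash
python3 -c "
from h import *
go(.625,.019,.09,92); print(telemetry.observe()['grip_force'])"
```

```text
dpos [ 0.031  0.919 -0.005] dr [ 0.009  0.008 -0.977] yaw 120.0 op 0.0235 t 16.1
39.76015627384186
```

Request:
apply_moves(delta_pos=[[0, 0.1, 0], [0.01, 0.2, 0], [0.01, 0.3, 0], [0.02, 0.4, 0], [0.02, 0.5, 0], [0.03, 0.6, 0], [0.03, 0.7, 0], [0.03, 0.8, 0]], dr=[[0, 0, -0.1], [0, 0, -0.3], [0, 0, -0.5], [0, 0, -0.7], [0, 0, -0.9], [0, 0, -0.977], [0, 0, -0.977], [0, 0, -0.977]], jaw=[0.1, 0.1, 0.1, 0.1, 0.1, 0.1, 0.1, 0.1])

```text
time: 16.73
tool_pos: [0.622, -0.0257, 0.087]
tool_rot: [-3.139, -0.001, 1.605]
contact_force: [0.3, -0.2, -2.8]
opening: 0.0234
grip_force: 39.8
```

Request:
apply_moves(delta_pos=[[0, 0.1, 0], [0, 0.15, 0], [0, 0.15, -0.05], [0, 0.15, -0.05], [0, 0.15, -0.05]], dr=[[0, 0, 0], [0, 0, 0], [0, 0, 0], [0, 0, 0], [0, 0, 0]], jaw=[0.1, 0.1, 0.1, 0.1, 0.1])

```text
time: 17.15
tool_pos: [0.6215, 0.0324, 0.0665]
tool_rot: [-3.136, -0.0, 1.606]
contact_force: [-0.1, -0.3, -1.8]
opening: 0.0237
grip_force: 39.8
```

```bash
python3 -c "
from h import *
go(.625,.032,.0435,92); print(telemetry.observe()['grip_force'])"
```

```text
dpos [ 0.009 -0.001 -0.058] dr [-0.    -0.011 -0.001] yaw 92.0 op 0.0237 t 17.1
39.760292172431946
```

Request:
apply_moves(delta_pos=[[0.007, 0, -0.04], [0.007, 0, -0.058], [0.007, 0, -0.058], [0.007, 0, -0.058], [0.007, 0, -0.058], [0.007, 0, -0.058], [0.007, 0, 0.03], [0.007, 0, 0.1]], dr=[[0, 0, 0], [0, 0, 0], [0, 0, 0], [0, 0, 0], [0, 0, 0], [0, 0, 0], [0, 0, 0], [0, 0, 0]], jaw=[0.1, 0.1, 0.1, 0.38, 0.38, 0.38, 0.38, 0.38])

```text
time: 17.82
tool_pos: [0.6255, 0.0322, 0.1093]
tool_rot: [-3.139, -0.0, 1.606]
contact_force: [1.3, 1.0, -0.1]
opening: 0.035
grip_force: 0.0
```

```bash
python3 -c "
from h import *
go(.53,.29,.18,120)"
```

```text
dpos [-0.239  0.645  0.177] dr [ 0.001 -0.004  0.978] yaw 92.0 op 0.035 t 17.8
```

Request:
apply_moves(delta_pos=[[0, 0, 0.1], [-0.04, 0.08, 0.17], [-0.08, 0.18, 0.2], [-0.12, 0.28, 0.25], [-0.16, 0.38, 0.25], [-0.2, 0.48, 0.25], [-0.24, 0.56, 0.25], [-0.24, 0.645, 0.25]], dr=[[0, 0, 0.2], [0, 0, 0.4], [0, 0, 0.6], [0, 0, 0.8], [0, 0, 1], [0, 0, 1], [0, 0, 1], [0, 0, 1]], jaw=[0.6, 0.6, 0.6, 0.6, 0.6, 0.6, 0.6, 0.6])

```text
time: 18.48
tool_pos: [0.5278, 0.2915, 0.2103]
tool_rot: [3.141, 0.0, 2.106]
contact_force: [1.0, 0.2, 0.3]
opening: 0.0551
grip_force: 0.0
```

Request:
apply_moves(delta_pos=[[0, 0, 0], [0, 0, 0], [0, 0, 0], [0, 0, 0], [0, 0, 0]], dr=[[0, 0, 0.2], [0, 0, 0.45], [0, 0, 0.7], [0, 0, 0.95], [0, 0, 1]], jaw=[0.6, 0.6, 0.6, 0.6, 0.6])

```text
time: 18.9
tool_pos: [0.5301, 0.2903, 0.2095]
tool_rot: [3.141, 0.001, 2.613]
contact_force: [0.0, -0.5, 0.0]
opening: 0.0548
grip_force: 0.0
```

Request:
apply_moves(delta_pos=[[0, 0, 0], [0, 0, 0], [0, 0, 0]], dr=[[0, 0, 0.05], [0, 0, 0.05], [0, 0, 0.05]], jaw=[0.6, 0.6, 0.6])

```text
time: 19.15
tool_pos: [0.5302, 0.2902, 0.2093]
tool_rot: [3.141, 0.001, 2.63]
contact_force: [-0.4, -0.1, -0.0]
opening: 0.055
grip_force: 0.0
```

```bash
python3 - <<'E'
from h import *
np.set_printoptions(precision=4,suppress=True)
go(.565,.328,.12,179.3)
im,c=shot("wrist","w2"); print(c[5]); hsv=cv2.cvtColor(im,cv2.COLOR_RGB2HSV)
for nm,lo,hi in [("green",45,85),("yellow",22,34),("blue",105,125),("red",0,6)]:
    k=((hsv[...,0]>=lo)&(hsv[...,0]<=hi)&(hsv[...,1]>110)&(hsv[...,2]>70)).astype(np.uint8)
    for ct in cv2.findContours(k,cv2.RETR_EXTERNAL,cv2.CHAIN_APPROX_NONE)[0]:
        if cv2.contourArea(ct)<200: continue
        (u,v),_=cv2.minEnclosingCircle(ct); p=[u,v]
        print(nm,cv2.contourArea(ct),np.array(p),ray(c,p,.067)[0,:2],ray(c,p,.053)[0,:2])
print(proj(c,[[.565,.328,.082],[.4739,.3086,.067]]))
E
```

```text
dpos [ 0.087  0.094 -0.223] dr [-0.001  0.001  0.999] yaw 150.7 op 0.055 t 19.1
[0.458  0.3308 0.3675]
green 1165.0 [374.7105 105.9737] [0.4769 0.3582] [0.4778 0.3595]
yellow 278.5 [390.5 273.5] [0.5914 0.3124] [0.5976 0.3116]
yellow 1218.5 [259.1935 281.5161] [0.5482 0.2219] [0.5524 0.2168]
yellow 336.5 [ 97.5 283. ] [0.487  0.1081] [0.4884 0.0977]
yellow 2457.0 [395.5 228. ] [0.5609 0.3318] [0.5657 0.3318]
yellow 1170.5 [313.4451 139.4564] [0.4762 0.3109] [0.477 0.31 ]
blue 462.5 [325.01 433.  ] [0.7008 0.1939] [0.7121 0.1875]
blue 1326.5 [327.5714 320.4286] [0.6029 0.2512] [0.6097 0.2475]
blue 1115.0 [254.9545 172.1061] [0.4755 0.2637] [0.4763 0.2606]
red 1247.5 [282.2182 341.6105] [0.602  0.2099] [0.6087 0.2042]
red 4230.5 [577. 310.] [0.6964 0.4317] [0.7075 0.4364]
red 1081.5 [199.7508 203.3436] [0.4749 0.2166] [0.4756 0.2113]
[[396.592  241.4628]
 [308.9106 138.2305]]
```

View pics/w2.png

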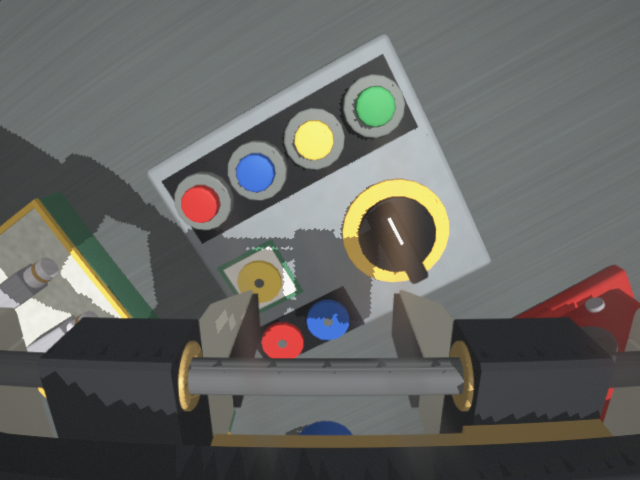

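The wrist view shows the isolator centre at about (396,231), with its mark toward the keys (off). The yellow key is at (313,139), green at (375,106), and the yellow tag sits in the pocket at (259,282).

Request:
apply_moves(delta_pos=[[0.04, 0.05, -0.05], [0.09, 0.099, -0.1], [0.09, 0.099, -0.18], [0.09, 0.099, -0.22], [0.09, 0.099, -0.22], [0.09, 0.099, -0.22], [0.09, 0.099, -0.22]], dr=[[0, 0, 0.25], [0, 0, 0.5], [0, 0, 0.75], [0, 0, 0.99], [0, 0, 0.99], [0, 0, 0.99], [0, 0, 0.99]], jaw=[0.6, 0.6, 0.6, 0.6, 0.6, 0.6, 0.6])

```text
time: 19.78
tool_pos: [0.567, 0.3301, 0.1225]
tool_rot: [3.14, 0.002, 3.122]
contact_force: [-0.2, 0.5, 0.8]
opening: 0.0552
grip_force: 0.0
```

```bash
python3 - <<'E'
from h import *
np.set_printoptions(precision=4,suppress=True)
go(.566,.330,.064,179.3)
im,c=shot("wrist"); o=im[150:420,200:480]; cv2.imwrite("pics/w3.png",im[:,:,::-1])
print(proj(c,[[.566,.33,.089]]))
E
```

```text
dpos [-0.002 -0.    -0.146] dr [-0.002  0.005  0.015] yaw 178.9 op 0.0552 t 19.8
[[326.3796 277.4527]]
```

View pics/w3.png

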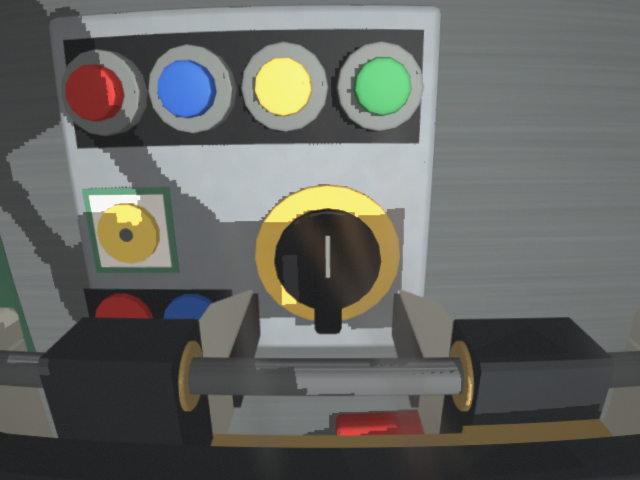

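The bar is centred between the fingers at u≈328, and its centre near v≈280 matches the prediction. I'll descend and grip.

Request:
apply_moves(delta_pos=[[0, 0, -0.08], [0, 0, -0.146], [0, 0, -0.146], [0, 0, -0.146], [0, 0, -0.146], [0, 0, -0.146], [0, 0, -0.146], [0, 0, -0.146]], dr=[[0, 0, 0], [0, 0, 0], [0, 0, 0], [0, 0, 0], [0, 0, 0], [0, 0, 0], [0, 0, 0], [0, 0, 0]], jaw=[0.5, 0.4, 0.05, 0.05, 0.05, 0.05, 0.05, 0.05], force=60)

```text
time: 20.5
tool_pos: [0.5669, 0.331, 0.0643]
tool_rot: [3.139, 0.003, 3.126]
contact_force: [0.1, 3.5, 4.8]
opening: 0.0134
grip_force: 60.0
```

Request:
apply_moves(delta_pos=[[0, 0, 0], [0, 0, 0], [0, 0, 0]], dr=[[0, 0, 0], [0, 0, 0], [0, 0, 0]], jaw=[0.05, 0.05, 0.05])

```text
time: 20.75
tool_pos: [0.567, 0.331, 0.0643]
tool_rot: [3.139, 0.003, 3.126]
contact_force: [-0.8, 3.2, 5.8]
opening: 0.0136
grip_force: 60.0
```

Request:
apply_moves(delta_pos=[[0, 0, 0], [0, 0, 0], [0, 0, 0], [0, 0, 0], [0, 0, 0], [0, 0, 0]], dr=[[0, 0, -0.16], [0, 0, -0.32], [0, 0, -0.5], [0, 0, -0.66], [0, 0, -0.82], [0, 0, -1]], jaw=[0.05, 0.05, 0.05, 0.05, 0.05, 0.05])

```text
time: 21.25
tool_pos: [0.5672, 0.332, 0.0643]
tool_rot: [3.136, 0.002, 2.622]
contact_force: [1.5, 8.7, 4.8]
opening: 0.0135
grip_force: 60.0
```

Request:
apply_moves(delta_pos=[[0, 0, 0], [0, 0, 0], [0, 0, 0], [0, 0, 0], [0, 0, 0], [0, 0, 0]], dr=[[0, 0, -0.16], [0, 0, -0.32], [0, 0, -0.5], [0, 0, -0.66], [0, 0, -0.82], [0, 0, -1]], jaw=[0.05, 0.05, 0.05, 0.05, 0.05, 0.05])

```text
time: 21.75
tool_pos: [0.568, 0.3327, 0.0643]
tool_rot: [3.134, -0.001, 2.122]
contact_force: [4.9, 10.8, 2.3]
opening: 0.0135
grip_force: 60.1
```

Request:
apply_moves(delta_pos=[[0, 0, 0], [0, 0, 0], [0, 0, 0], [0, 0, 0], [0, 0, 0]], dr=[[0, 0, -0.16], [0, 0, -0.32], [0, 0, -0.5], [0, 0, -0.6], [0, 0, -0.6]], jaw=[0.05, 0.05, 0.05, 0.05, 0.05])

```text
time: 22.17
tool_pos: [0.5685, 0.3329, 0.0643]
tool_rot: [3.133, -0.004, 1.823]
contact_force: [5.7, 11.8, 0.4]
opening: 0.0136
grip_force: 60.0
```

```bash
python3 -c "
from h import *
s=telemetry.observe(); print(s['torque'],s['contact_force'],s['opening'])
go(.566,.33,.064,104.5)"
```

```text
[ 1.57433061 -0.72138434  0.06128545] [ 5.70810833 11.76952025  0.44631279] 0.013558694068414577
dpos [-0.006 -0.007 -0.001] dr [-0.011  0.014  0.001] yaw 104.5 op 0.0136 t 22.2
```

Request:
apply_moves(delta_pos=[[0, 0, 0], [0, 0, 0], [0, 0, 0], [0, 0, 0], [0, 0, 0.08], [0, 0, 0.16], [0, 0, 0.16], [0, 0, 0.16]], dr=[[0, 0, 0], [0, 0, 0], [0, 0, 0], [0, 0, 0], [0, 0, 0], [0, 0, 0], [0, 0, 0], [0, 0, 0]], jaw=[0.3, 0.45, 0.45, 0.45, 0.45, 0.45, 0.45, 0.45])

```text
time: 22.83
tool_pos: [0.5672, 0.33, 0.1286]
tool_rot: [3.137, -0.0, 1.825]
contact_force: [-0.1, 0.1, 0.1]
opening: 0.041
grip_force: 0.0
```

Request:
apply_moves(delta_pos=[[-0.08, -0.02, 0], [-0.15, -0.04, 0], [-0.235, -0.06, 0], [-0.235, -0.06, 0], [-0.235, -0.06, 0], [-0.235, -0.06, 0], [-0.235, -0.06, 0], [-0.235, -0.06, 0]], dr=[[0, 0, 0], [0, 0, 0], [0, 0, 0], [0, 0, 0], [0, 0, 0], [0, 0, 0], [0, 0, 0], [0, 0, 0]], jaw=[0, 0, 0, 0, 0, 0, 0, 0])

```text
time: 23.5
tool_pos: [0.4732, 0.306, 0.1261]
tool_rot: [3.141, -0.0, 1.825]
contact_force: [0.3, 0.4, -0.9]
opening: 0.0004
grip_force: 0.0
```

```bash
python3 - <<'E'
from h import *
go(.475,.310,.069,92)
im,c=shot("top"); a=cv2.resize(im[165:275,130:240],None,fx=4,fy=4,interpolation=cv2.INTER_CUBIC)
im,c=shot("scene"); b=cv2.resize(im[190:310,390:530],(350,300),interpolation=cv2.INTER_CUBIC)
o=np.zeros((440,800,3),np.uint8); o[:,:440]=a; o[:300,445:795]=b
cv2.imwrite("pics/p2.png",o[:,:,::-1])
E
```

```text
dpos [ 0.004  0.01  -0.143] dr [-0.     0.001 -0.439] yaw 104.6 op 0.0004 t 23.5
```

View pics/p2.png

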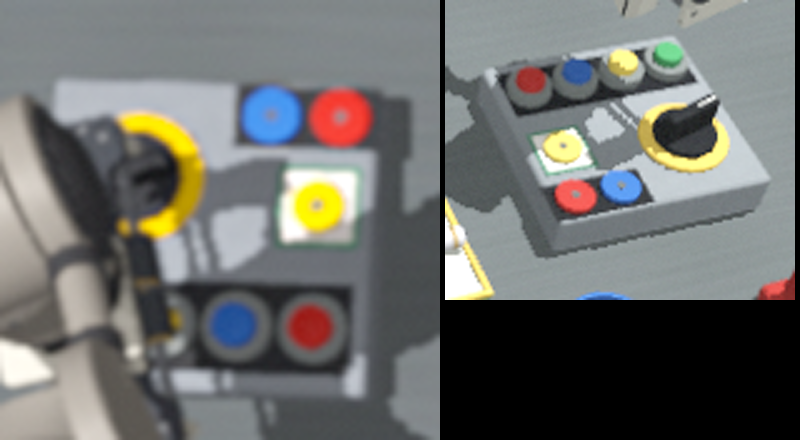

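The bar has turned to on; the scene crop shows it across at (685,115). Next I'll press the yellow key.

Request:
apply_moves(delta_pos=[[0.005, 0.011, -0.06], [0.005, 0.011, -0.13], [0.005, 0.011, -0.143], [0.005, 0.011, -0.143]], dr=[[0, 0, 0], [0, 0, 0], [0, 0, 0], [0, 0, 0]], jaw=[0, 0, 0, 0])

```text
time: 23.93
tool_pos: [0.4732, 0.3097, 0.0675]
tool_rot: [-3.137, 0.001, 1.826]
contact_force: [0.5, 0.3, 0.5]
opening: 0.0006
grip_force: 0.0
```

Request:
apply_moves(delta_pos=[[0, 0, -0.005], [0, 0, -0.01], [0, 0, -0.015], [0, 0, -0.02], [0, 0, -0.02]], dr=[[0, 0, 0], [0, 0, 0], [0, 0, 0], [0, 0, 0], [0, 0, 0]], jaw=[0, 0, 0, 0, 0])

```text
time: 24.35
tool_pos: [0.475, 0.3106, 0.0621]
tool_rot: [3.139, -0.0, 1.826]
contact_force: [0.1, -0.3, 4.4]
opening: 0.0002
grip_force: 2.2
```

Request:
apply_moves(delta_pos=[[0, 0, -0.003], [0, 0, -0.006], [0, 0, -0.008], [0, 0, -0.008]], dr=[[0, 0, 0], [0, 0, 0], [0, 0, 0], [0, 0, 0]], jaw=[0, 0, 0, 0])

```text
time: 24.68
tool_pos: [0.4751, 0.3106, 0.0609]
tool_rot: [3.138, -0.0, 1.826]
contact_force: [-4.1, -2.0, 21.4]
opening: 0.0003
grip_force: 10.6
```

Request:
apply_moves(delta_pos=[[0, 0, 0.06], [0, 0, 0.1], [0, 0.06, 0.1], [0.002, 0.12, 0.1], [0.002, 0.12, 0.06], [0.002, 0.12, 0.03], [0.002, 0.12, 0.03]], dr=[[0, 0, 0], [0, 0, 0], [0, 0, 0], [0, 0, 0], [0, 0, 0], [0, 0, 0], [0, 0, 0]], jaw=[0, 0, 0, 0, 0, 0, 0])

```text
time: 25.27
tool_pos: [0.4732, 0.3578, 0.0675]
tool_rot: [-3.137, 0.001, 1.827]
contact_force: [0.1, -0.8, -0.5]
opening: 0.0005
grip_force: 0.0
```

Request:
apply_moves(delta_pos=[[0, 0, -0.01], [0, 0, -0.02], [0, 0, -0.024], [0, 0, -0.027], [0, 0, -0.03], [0, 0, -0.03]], dr=[[0, 0, 0], [0, 0, 0], [0, 0, 0], [0, 0, 0], [0, 0, 0], [0, 0, 0]], jaw=[0, 0, 0, 0, 0, 0])

```text
time: 25.77
tool_pos: [0.475, 0.3583, 0.061]
tool_rot: [3.14, -0.001, 1.826]
contact_force: [-7.3, -2.9, 18.3]
opening: 0.0004
grip_force: 9.4
```

Request:
apply_moves(delta_pos=[[0, 0, 0.08], [0, 0, 0.16], [0.08, -0.02, 0.17], [0.16, -0.04, 0.17], [0.233, -0.063, 0.17], [0.233, -0.063, 0.17], [0.233, -0.063, 0.17], [0.233, -0.063, 0.17]], dr=[[0, 0, 0], [0, 0, 0], [0, 0, 0], [0, 0, 0], [0, 0, 0], [0, 0, 0], [0, 0, 0], [0, 0, 0]], jaw=[0, 0.5, 0.5, 0.5, 0.5, 0.5, 0.5, 0.5])

```text
time: 26.43
tool_pos: [0.5677, 0.3327, 0.1257]
tool_rot: [-3.141, -0.0, 1.825]
contact_force: [-0.0, -0.0, 0.4]
opening: 0.0421
grip_force: 0.0
```

```bash
python3 -c "
from h import *
go(.569,.333,.064,104.5)"
```

```text
dpos [ 0.003  0.001 -0.154] dr [ 0.    -0.002 -0.002] yaw 104.6 op 0.0421 t 26.4
```

Request:
apply_moves(delta_pos=[[0.003, 0.001, -0.08], [0.003, 0.001, -0.154], [0.003, 0.001, -0.154], [0.003, 0.001, -0.154], [0.003, 0.001, -0.154], [0.003, 0.001, -0.154], [0.003, 0.001, -0.154], [0.003, 0.001, -0.154]], dr=[[0, 0, 0], [0, 0, 0], [0, 0, 0], [0, 0, 0], [0, 0, 0], [0, 0, 0], [0, 0, 0], [0, 0, 0]], jaw=[0.5, 0.45, 0.3, 0.05, 0.05, 0.05, 0.05, 0.05], force=60)

```text
time: 27.1
tool_pos: [0.5687, 0.3336, 0.0656]
tool_rot: [-3.141, -0.0, 1.826]
contact_force: [-4.6, -0.4, 5.9]
opening: 0.0135
grip_force: 60.0
```

Request:
apply_moves(delta_pos=[[0, 0, 0], [0, 0, 0], [0, 0, 0], [0, 0, 0], [0, 0, 0], [0, 0, 0], [0, 0, 0], [0, 0, 0]], dr=[[0, 0, 0], [0, 0, 0], [0, 0, 0.16], [0, 0, 0.32], [0, 0, 0.5], [0, 0, 0.66], [0, 0, 0.82], [0, 0, 1]], jaw=[0.05, 0.05, 0.05, 0.05, 0.05, 0.05, 0.05, 0.05])

```text
time: 27.77
tool_pos: [0.5675, 0.333, 0.0656]
tool_rot: [-3.138, -0.002, 2.33]
contact_force: [-9.1, -4.1, 10.2]
opening: 0.0134
grip_force: 60.0
```

Request:
apply_moves(delta_pos=[[0, 0, 0], [0, 0, 0], [0, 0, 0], [0, 0, 0], [0, 0, 0], [0, 0, 0]], dr=[[0, 0, 0.16], [0, 0, 0.32], [0, 0, 0.5], [0, 0, 0.66], [0, 0, 0.82], [0, 0, 1]], jaw=[0.05, 0.05, 0.05, 0.05, 0.05, 0.05])

```text
time: 28.27
tool_pos: [0.5668, 0.332, 0.0656]
tool_rot: [-3.137, -0.004, 2.83]
contact_force: [-11.0, -7.5, 12.7]
opening: 0.0136
grip_force: 60.0
```

Request:
apply_moves(delta_pos=[[0, 0, 0], [0, 0, 0], [0, 0, 0], [0, 0, 0], [0, 0, 0]], dr=[[0, 0, 0.16], [0, 0, 0.32], [0, 0, 0.5], [0, 0, 0.6], [0, 0, 0.6]], jaw=[0.05, 0.05, 0.05, 0.05, 0.05])

```text
time: 28.68
tool_pos: [0.5667, 0.3313, 0.0656]
tool_rot: [-3.137, -0.006, 3.128]
contact_force: [-11.7, -9.2, 13.3]
opening: 0.0133
grip_force: 60.0
```

Request:
apply_moves(delta_pos=[[0, 0, 0], [0, 0, 0], [0, 0, 0], [0, 0, 0], [0, 0, 0.08], [0, 0, 0.18], [0, 0, 0.25], [0, 0, 0.25]], dr=[[0, 0, 0], [0, 0, 0], [0, 0, 0], [0, 0, 0], [0, 0, 0], [0, 0, 0], [0, 0, 0], [0, 0, 0]], jaw=[0.3, 0.45, 0.45, 0.45, 0.45, 0.45, 0.45, 0.45], force=40)

```text
time: 29.35
tool_pos: [0.5725, 0.3351, 0.1719]
tool_rot: [3.136, 0.012, 3.126]
contact_force: [1.0, 0.9, 1.0]
opening: 0.0412
grip_force: 0.0
```

Request:
apply_moves(delta_pos=[[-0.03, -0.08, 0], [-0.06, -0.16, 0], [-0.1, -0.24, 0], [-0.14, -0.32, 0], [-0.18, -0.4, 0], [-0.22, -0.48, 0], [-0.25, -0.5, 0], [-0.25, -0.5, 0]], dr=[[0, 0, -0.2], [0, 0, -0.4], [0, 0, -0.6], [0, 0, -0.8], [0, 0, -1], [0, 0, -1], [0, 0, -1], [0, 0, -1]], jaw=[0.4, 0.4, 0.4, 0.4, 0.4, 0.4, 0.4, 0.4])

```text
time: 30.02
tool_pos: [0.4673, 0.1316, 0.1642]
tool_rot: [-3.14, -0.001, 2.623]
contact_force: [0.3, 1.6, -0.1]
opening: 0.0366
grip_force: 0.0
```

Request:
apply_moves(delta_pos=[[0, -0.1, 0], [0, -0.2, 0], [0, -0.3, 0], [0, -0.4, 0], [0, -0.4, 0]], dr=[[0, 0, -0.2], [0, 0, -0.4], [0, 0, -0.6], [0, 0, -0.8], [0, 0, -1]], jaw=[0.4, 0.4, 0.4, 0.4, 0.4])

```text
time: 30.43
tool_pos: [0.4707, -0.0321, 0.1644]
tool_rot: [3.141, 0.003, 2.116]
contact_force: [0.2, -0.1, -0.0]
opening: 0.0366
grip_force: 0.0
```

Request:
apply_moves(delta_pos=[[0, 0, 0], [0, 0, 0], [0, 0, 0], [0, 0, 0], [0, 0, 0]], dr=[[0, 0, -0.2], [0, 0, -0.4], [0, 0, -0.6], [0, 0, -0.8], [0, 0, -1]], jaw=[0.4, 0.4, 0.4, 0.4, 0.4])

```text
time: 30.85
tool_pos: [0.4704, -0.0261, 0.1642]
tool_rot: [3.141, -0.0, 1.621]
contact_force: [0.6, 0.2, 0.7]
opening: 0.0369
grip_force: 0.0
```

```bash
python3 - <<'E'
from h import *
go(.457,.0215,.11,92)
im,c=shot("top"); a=im[150:300,120:480]; a=cv2.resize(a,(800,333),interpolation=cv2.INTER_CUBIC)
im,c=shot("scene"); b=cv2.resize(im[190:340,290:530],(400,250),interpolation=cv2.INTER_CUBIC)
o=np.zeros((590,800,3),np.uint8); o[:333]=a; o[338:588,:400]=b
cv2.imwrite("pics/p3.png",o[:,:,::-1])
E
```

```text
dpos [-0.034  0.119 -0.136] dr [-0.     0.002 -0.031] yaw 92.9 op 0.0369 t 30.9
```

View pics/p3.png

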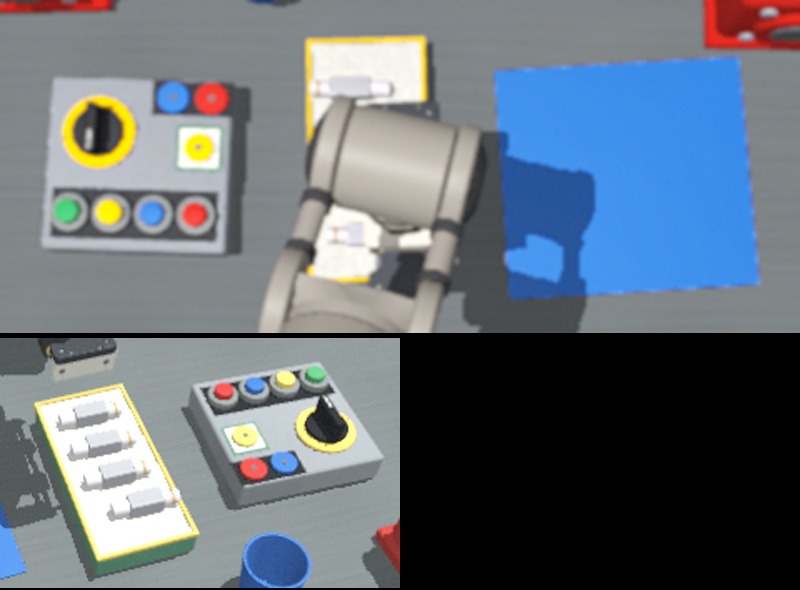

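Isolator is back off (mark toward the keys), and all four shafts lie apart on the plate. I'll return them with the same shift for each.

Request:
apply_moves(delta_pos=[[-0.03, 0.1, 0], [-0.034, 0.119, -0.08], [-0.034, 0.119, -0.16], [-0.034, 0.119, -0.2], [-0.034, 0.119, -0.2], [-0.034, 0.119, -0.2]], dr=[[0, 0, -0.03], [0, 0, -0.03], [0, 0, -0.03], [0, 0, -0.03], [0, 0, -0.03], [0, 0, -0.03]], jaw=[0.42, 0.42, 0.42, 0.42, 0.42, 0.42])

```text
time: 31.45
tool_pos: [0.4559, 0.0214, 0.0841]
tool_rot: [-3.14, -0.0, 1.613]
contact_force: [-0.3, 1.0, 0.5]
opening: 0.0386
grip_force: 0.0
```

```bash
python3 -c "
from h import *
go(.4567,.0215,.040,92)"
```

```text
dpos [ 0.002  0.    -0.11 ] dr [-0.    -0.003 -0.015] yaw 92.4 op 0.0386 t 31.4
```

Request:
apply_moves(delta_pos=[[0.002, 0, -0.06], [0.002, 0, -0.11], [0.002, 0, -0.11], [0.002, 0, -0.11], [0.002, 0, -0.11], [0.002, 0, -0.11], [0.002, 0, -0.11], [0.002, 0, -0.11]], dr=[[0, 0, 0], [0, 0, 0], [0, 0, 0], [0, 0, 0], [0, 0, 0], [0, 0, 0], [0, 0, 0], [0, 0, 0]], jaw=[0.42, 0.42, 0.42, 0.1, 0.1, 0.1, 0.1, 0.1])

```text
time: 32.12
tool_pos: [0.4576, 0.0209, 0.0419]
tool_rot: [3.139, 0.001, 1.611]
contact_force: [-1.9, 0.6, 6.7]
opening: 0.0235
grip_force: 40.0
```

Request:
apply_moves(delta_pos=[[0, 0, 0.05], [0, 0, 0.1], [0, 0, 0.1], [0, 0, 0.1], [0, 0, 0.1]], dr=[[0, 0, 0], [0, 0, 0], [0, 0, 0], [0, 0, 0], [0, 0, 0]], jaw=[0.1, 0.1, 0.1, 0.1, 0.1])

```text
time: 32.53
tool_pos: [0.4561, 0.0211, 0.0799]
tool_rot: [-3.141, -0.0, 1.611]
contact_force: [-0.7, -0.1, -3.9]
opening: 0.0238
grip_force: 40.0
```

Request:
apply_moves(delta_pos=[[0, -0.1, 0], [0, -0.2, 0], [0, -0.3, 0], [0, -0.4, 0], [0, -0.5, 0], [0, -0.6, 0], [0, -0.675, 0], [0, -0.675, 0]], dr=[[0, 0, 0], [0, 0, 0], [0, 0, 0], [0, 0, 0], [0, 0, 0], [0, 0, 0], [0, 0, 0], [0, 0, 0]], jaw=[0.1, 0.1, 0.1, 0.1, 0.1, 0.1, 0.1, 0.1])

```text
time: 33.2
tool_pos: [0.4564, -0.2546, 0.0792]
tool_rot: [3.141, 0.002, 1.606]
contact_force: [-0.1, -0.6, -3.4]
opening: 0.0236
grip_force: 40.0
```

```bash
python3 -c "
from h import *
go(.4567,-.248,.008,92); print(telemetry.observe()['grip_force'])"
```

```text
dpos [ 0.001  0.016 -0.178] dr [ 0.004  0.001 -0.001] yaw 92.0 op 0.0236 t 33.2
39.99641954898834
```

Request:
apply_moves(delta_pos=[[0, 0, -0.08], [0, 0, -0.15], [0, 0, -0.176], [0, 0, -0.176], [0, 0, -0.176], [0, 0, -0.176], [0, 0, -0.176], [0, 0, -0.176]], dr=[[0, 0, 0], [0, 0, 0], [0, 0, 0], [0, 0, 0], [0, 0, 0], [0, 0, 0], [0, 0, 0], [0, 0, 0]], jaw=[0.1, 0.1, 0.1, 0.1, 0.1, 0.4, 0.4, 0.4])

```text
time: 33.87
tool_pos: [0.457, -0.249, 0.0105]
tool_rot: [3.141, 0.001, 1.611]
contact_force: [-1.2, -1.0, -0.1]
opening: 0.0356
grip_force: 0.0
```

Request:
apply_moves(delta_pos=[[0, 0, 0.08], [0, 0, 0.18], [0, 0, 0.25], [0.04, 0.1, 0.25], [0.08, 0.2, 0.25], [0.12, 0.3, 0.25], [0.142, 0.4, 0.25], [0.142, 0.5, 0.25]], dr=[[0, 0, 0], [0, 0, 0], [0, 0, 0], [0, 0, 0], [0, 0, 0], [0, 0, 0], [0, 0, 0], [0, 0, 0]], jaw=[0.42, 0.42, 0.42, 0.42, 0.42, 0.42, 0.42, 0.42])

```text
time: 34.53
tool_pos: [0.5151, -0.0491, 0.1108]
tool_rot: [3.138, 0.001, 1.61]
contact_force: [0.5, 0.8, -0.4]
opening: 0.0385
grip_force: 0.0
```

Request:
apply_moves(delta_pos=[[0, 0.1, 0], [0, 0.18, 0], [0, 0.18, 0], [0, 0.18, 0]], dr=[[0, 0, 0], [0, 0, 0], [0, 0, 0], [0, 0, 0]], jaw=[0.42, 0.42, 0.42, 0.42])

```text
time: 34.87
tool_pos: [0.5133, 0.0229, 0.1104]
tool_rot: [3.141, 0.0, 1.615]
contact_force: [-0.2, 0.2, -0.3]
opening: 0.0383
grip_force: 0.0
```

```bash
cat > chk.py <<'E'
from h import *
np.set_printoptions(precision=4,suppress=True)
im,c=shot("scene"); reg=np.array([[.4,-.14],[.65,-.125],[.66,-.40],[.41,-.42]])
print("mat",[np.array(s) for s in shafts(im,c,reg,.003)])
# plate: brass-ring/grey on white via saturation & darkness
poly=proj(c,[[.412,.083,.036],[.666,.09,.036],[.671,-.036,.036],[.415,-.041,.036]])
m=np.zeros(im.shape[:2],np.uint8); cv2.fillPoly(m,[poly.astype(np.int32)],255)
g=cv2.cvtColor(im,cv2.COLOR_RGB2GRAY); k=((g<222)&(m>0)).astype(np.uint8)
k=cv2.morphologyEx(k,cv2.MORPH_OPEN,np.ones((3,3)))
for ct in cv2.findContours(k,cv2.RETR_EXTERNAL,cv2.CHAIN_APPROX_NONE)[0]:
    if cv2.contourArea(ct)>60: r=cv2.minAreaRect((ray(c,ct[:,0],.05)[:,:2]*1000).astype(np.float32)); print("plate",np.array(r[0]),np.array(r[1]),round(r[2]))
E
python3 chk.py; python3 -c "
from h import *
go(.5136,.023,.040,92)"
```

```text
mat [array([  0.4548,  -0.2458, -88.0703,  91.8945,  45.0057])]
plate [534.9215  18.61  ] [220.6682 124.4314] 1
plate [456.8865  54.268 ] [70.7061 46.7293] 2
dpos [ 0.     0.004 -0.176] dr [ 0.001  0.002 -0.014] yaw 92.4 op 0.0387 t 34.9
```

Request:
apply_moves(delta_pos=[[0, 0, -0.09], [0, 0, -0.15], [0, 0, -0.175], [0, 0, -0.175], [0, 0, -0.175], [0, 0, -0.175], [0, 0, -0.175], [0, 0, -0.175]], dr=[[0, 0, 0], [0, 0, 0], [0, 0, 0], [0, 0, 0], [0, 0, 0], [0, 0, 0], [0, 0, 0], [0, 0, 0]], jaw=[0.42, 0.42, 0.42, 0.42, 0.1, 0.1, 0.1, 0.1])

```text
time: 35.58
tool_pos: [0.5143, 0.0208, 0.0414]
tool_rot: [3.139, 0.001, 1.611]
contact_force: [-0.6, -2.5, 4.4]
opening: 0.0236
grip_force: 40.0
```

Request:
apply_moves(delta_pos=[[0, 0, 0], [0, 0, 0.05], [0, 0, 0.1], [0, 0, 0.1], [0, 0, 0.1]], dr=[[0, 0, 0], [0, 0, 0], [0, 0, 0], [0, 0, 0], [0, 0, 0]], jaw=[0.1, 0.1, 0.1, 0.1, 0.1])

```text
time: 36.0
tool_pos: [0.5138, 0.0214, 0.0806]
tool_rot: [3.139, 0.0, 1.611]
contact_force: [0.1, -0.1, -2.3]
opening: 0.0237
grip_force: 39.9
```

Request:
apply_moves(delta_pos=[[0, -0.1, 0], [0, -0.2, 0], [0, -0.3, 0], [0, -0.4, 0], [0, -0.5, 0], [0, -0.6, 0], [0, -0.675, 0], [0, -0.675, 0]], dr=[[0, 0, 0], [0, 0, 0], [0, 0, 0], [0, 0, 0], [0, 0, 0], [0, 0, 0], [0, 0, 0], [0, 0, 0]], jaw=[0.1, 0.1, 0.1, 0.1, 0.1, 0.1, 0.1, 0.1])

```text
time: 36.67
tool_pos: [0.5127, -0.2544, 0.0785]
tool_rot: [-3.142, 0.002, 1.606]
contact_force: [-0.5, -0.2, -2.5]
opening: 0.0238
grip_force: 39.9
```

```bash
python3 -c "
from h import *
go(.5136,-.248,.009,92); print(telemetry.observe()['grip_force'])"
```

```text
dpos [ 0.002  0.016 -0.174] dr [ 0.004  0.    -0.001] yaw 92.0 op 0.0238 t 36.7
39.947492480278015
```

Request:
apply_moves(delta_pos=[[0.002, 0, -0.08], [0.002, 0, -0.15], [0.002, 0, -0.175], [0.002, 0, -0.175], [0.002, 0, -0.175], [0.002, 0, -0.175], [0.002, 0, -0.175], [0.002, 0, -0.175]], dr=[[0, 0, 0], [0, 0, 0], [0, 0, 0], [0, 0, 0], [0, 0, 0], [0, 0, 0], [0, 0, 0], [0, 0, 0]], jaw=[0.1, 0.1, 0.1, 0.1, 0.1, 0.4, 0.4, 0.4])

```text
time: 37.33
tool_pos: [0.5146, -0.2487, 0.0105]
tool_rot: [3.141, 0.001, 1.611]
contact_force: [-0.5, -0.7, 0.7]
opening: 0.0354
grip_force: 0.0
```

Request:
apply_moves(delta_pos=[[0, 0, 0.08], [0, 0, 0.18], [0, 0, 0.25], [0.04, 0.1, 0.25], [0.08, 0.2, 0.25], [0.12, 0.3, 0.25], [0.14, 0.4, 0.25], [0.14, 0.5, 0.25]], dr=[[0, 0, 0], [0, 0, 0], [0, 0, 0], [0, 0, 0], [0, 0, 0], [0, 0, 0], [0, 0, 0], [0, 0, 0]], jaw=[0.42, 0.42, 0.42, 0.42, 0.42, 0.42, 0.42, 0.42])

```text
time: 38.0
tool_pos: [0.5717, -0.0486, 0.1107]
tool_rot: [3.139, 0.001, 1.61]
contact_force: [1.2, 0.3, -0.2]
opening: 0.0383
grip_force: 0.0
```

Request:
apply_moves(delta_pos=[[0, 0.1, 0], [0, 0.185, 0], [0, 0.185, 0], [0, 0.185, 0]], dr=[[0, 0, 0], [0, 0, 0], [0, 0, 0], [0, 0, 0]], jaw=[0.42, 0.42, 0.42, 0.42])

```text
time: 38.33
tool_pos: [0.5701, 0.0257, 0.1105]
tool_rot: [3.141, 0.0, 1.615]
contact_force: [-0.7, -1.0, 0.6]
opening: 0.0386
grip_force: 0.0
```

```bash
python3 -c "
from h import *
go(.5695,.0245,.040,92)
im,c=shot('scene'); cv2.imwrite('pics/s3.png',cv2.resize(im[170:370,140:440],(750,500),interpolation=cv2.INTER_CUBIC)[:,:,::-1])"
```

```text
dpos [-0.001 -0.003 -0.176] dr [ 0.     0.002 -0.018] yaw 92.5 op 0.0386 t 38.3
```

View pics/s3.png

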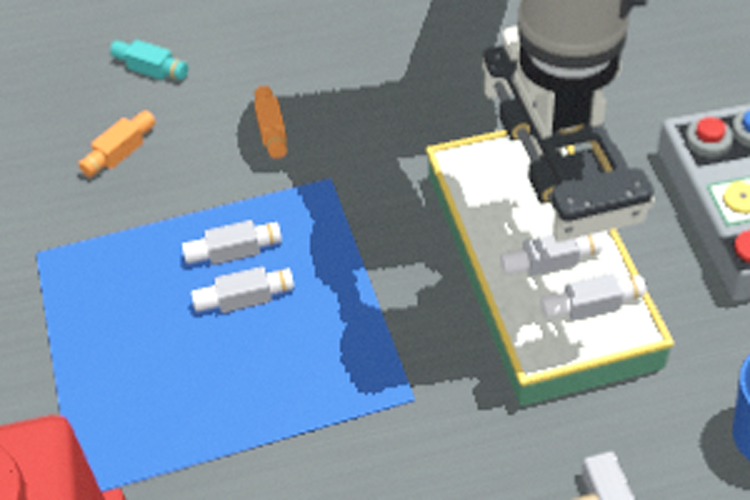

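Two shafts lie apart on the mat at (232,244) and (243,290), and two remain on the plate. The fourth is shifted toward the far rim, at about (595,297).

Request:
apply_moves(delta_pos=[[0, 0, -0.09], [0, 0, -0.15], [0, 0, -0.175], [0, 0, -0.175], [0, 0, -0.175], [0, 0, -0.175], [0, 0, -0.175], [0, 0, -0.175]], dr=[[0, 0, 0], [0, 0, 0], [0, 0, 0], [0, 0, 0], [0, 0, 0], [0, 0, 0], [0, 0, 0], [0, 0, 0]], jaw=[0.42, 0.42, 0.42, 0.42, 0.1, 0.1, 0.1, 0.1])

```text
time: 39.05
tool_pos: [0.5709, 0.0233, 0.0414]
tool_rot: [3.139, 0.001, 1.611]
contact_force: [-1.3, -2.4, 3.9]
opening: 0.024
grip_force: 40.0
```

Request:
apply_moves(delta_pos=[[0, 0, 0], [0, 0, 0.05], [0, 0, 0.1], [0, 0, 0.1], [0, 0, 0.1]], dr=[[0, 0, 0], [0, 0, 0], [0, 0, 0], [0, 0, 0], [0, 0, 0]], jaw=[0.1, 0.1, 0.1, 0.1, 0.1])

```text
time: 39.47
tool_pos: [0.5706, 0.0238, 0.0806]
tool_rot: [3.139, 0.0, 1.611]
contact_force: [0.1, -0.1, -3.0]
opening: 0.0234
grip_force: 40.0
```

Request:
apply_moves(delta_pos=[[0, -0.1, 0], [0, -0.2, 0], [0, -0.3, 0], [0, -0.4, 0], [0, -0.5, 0], [0, -0.6, 0], [0, -0.675, 0], [0, -0.675, 0]], dr=[[0, 0, 0], [0, 0, 0], [0, 0, 0], [0, 0, 0], [0, 0, 0], [0, 0, 0], [0, 0, 0], [0, 0, 0]], jaw=[0.1, 0.1, 0.1, 0.1, 0.1, 0.1, 0.1, 0.1])

```text
time: 40.13
tool_pos: [0.5691, -0.2522, 0.0782]
tool_rot: [-3.141, 0.002, 1.606]
contact_force: [-0.6, 0.7, -2.0]
opening: 0.0238
grip_force: 40.0
```

```bash
python3 -c "
from h import *
go(.5696,-.248,.009,92); print(telemetry.observe()['grip_force'])"
```

```text
dpos [ 0.001  0.011 -0.173] dr [ 0.003 -0.001  0.   ] yaw 92.0 op 0.0238 t 40.1
39.99789834022522
```

Request:
apply_moves(delta_pos=[[0.002, 0, -0.08], [0.002, 0, -0.15], [0.002, 0, -0.175], [0.002, 0, -0.175], [0.002, 0, -0.175], [0.002, 0, -0.175], [0.002, 0, -0.175], [0.002, 0, -0.175]], dr=[[0, 0, 0], [0, 0, 0], [0, 0, 0], [0, 0, 0], [0, 0, 0], [0, 0, 0], [0, 0, 0], [0, 0, 0]], jaw=[0.1, 0.1, 0.1, 0.1, 0.1, 0.4, 0.4, 0.4])

```text
time: 40.8
tool_pos: [0.5712, -0.2462, 0.0104]
tool_rot: [3.141, 0.0, 1.611]
contact_force: [-0.9, -0.0, -0.1]
opening: 0.0356
grip_force: 0.0
```

Request:
apply_moves(delta_pos=[[0, 0, 0.08], [0, 0, 0.18], [0, 0, 0.25], [0.04, 0.1, 0.25], [0.08, 0.2, 0.25], [0.12, 0.3, 0.25], [0.138, 0.4, 0.25], [0.138, 0.5, 0.25]], dr=[[0, 0, 0], [0, 0, 0], [0, 0, 0], [0, 0, 0], [0, 0, 0], [0, 0, 0], [0, 0, 0], [0, 0, 0]], jaw=[0.42, 0.42, 0.42, 0.42, 0.42, 0.42, 0.42, 0.42])

```text
time: 41.47
tool_pos: [0.6274, -0.046, 0.1105]
tool_rot: [3.139, 0.0, 1.61]
contact_force: [-0.4, -0.7, -0.8]
opening: 0.0386
grip_force: 0.0
```

Request:
apply_moves(delta_pos=[[0, 0.1, 0], [0, 0.2, 0], [0, 0.215, 0], [0, 0.215, 0], [0, 0.215, 0]], dr=[[0, 0, 0], [0, 0, 0], [0, 0, 0], [0, 0, 0], [0, 0, 0]], jaw=[0.45, 0.45, 0.45, 0.45, 0.45])

```text
time: 41.88
tool_pos: [0.6262, 0.0383, 0.1103]
tool_rot: [3.141, 0.001, 1.612]
contact_force: [-0.2, -0.3, 0.6]
opening: 0.041
grip_force: 0.0
```

```bash
python3 -c "
from h import *
go(.6255,.038,.040,92)
im,c=shot('wrist','w5')"
```

```text
dpos [-0.002 -0.001 -0.176] dr [ 0.001  0.001 -0.013] yaw 92.4 op 0.041 t 41.9
```

View pics/w5.png

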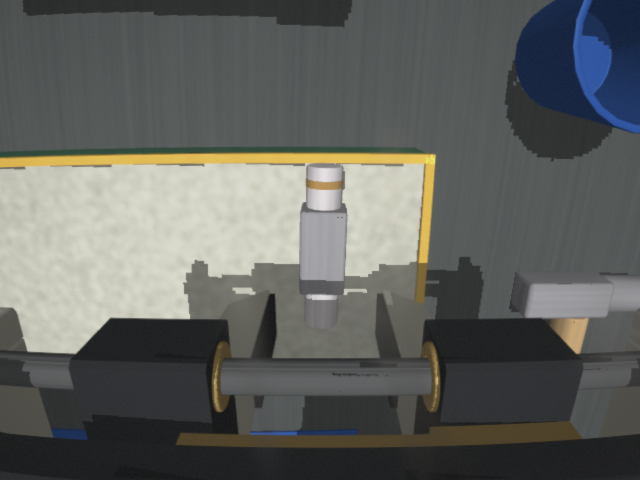

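The shaft is centred laterally at u≈323, its far journal close to the rim. The square middle spans v≈205–292.

```bash
python3 -c "
from h import *
c=cam('wrist'); print(ray(c,[[323,207],[323,279]],.06),ray(c,[[324,165]],.055))
go(.6255,.038,.040,92)"
```

```text
[[0.62463571 0.06958626 0.06      ]
 [0.62612496 0.03054935 0.06      ]] [[0.62432444 0.08986116 0.055     ]]
dpos [-0.002  0.002 -0.176] dr [ 0.001  0.001 -0.009] yaw 92.3 op 0.0415 t 41.9
```

Request:
apply_moves(delta_pos=[[0, 0.02, -0.09], [0, 0.02, -0.15], [0, 0.02, -0.175], [0, 0.02, -0.175], [0, 0.02, -0.175], [0, 0.02, -0.175], [0, 0.02, -0.175], [0, 0.02, -0.175]], dr=[[0, 0, 0], [0, 0, 0], [0, 0, 0], [0, 0, 0], [0, 0, 0], [0, 0, 0], [0, 0, 0], [0, 0, 0]], jaw=[0.42, 0.42, 0.42, 0.42, 0.1, 0.1, 0.1, 0.1])

```text
time: 42.6
tool_pos: [0.6265, 0.0453, 0.0409]
tool_rot: [3.14, 0.001, 1.61]
contact_force: [-0.6, -2.8, 1.1]
opening: 0.0239
grip_force: 40.0
```

Request:
apply_moves(delta_pos=[[0, 0, 0], [0, 0, 0.05], [0, 0, 0.1], [0, 0, 0.1], [0, 0, 0.1]], dr=[[0, 0, 0], [0, 0, 0], [0, 0, 0], [0, 0, 0], [0, 0, 0]], jaw=[0.1, 0.1, 0.1, 0.1, 0.1])

```text
time: 43.02
tool_pos: [0.6267, 0.0466, 0.0805]
tool_rot: [3.139, -0.0, 1.611]
contact_force: [-0.8, 0.2, -3.6]
opening: 0.0238
grip_force: 40.0
```

Request:
apply_moves(delta_pos=[[0, -0.1, 0], [0, -0.2, 0], [0, -0.3, 0], [0, -0.4, 0], [0, -0.5, 0], [0, -0.6, 0], [0, -0.7, 0], [0, -0.73, 0]], dr=[[0, 0, 0], [0, 0, 0], [0, 0, 0], [0, 0, 0], [0, 0, 0], [0, 0, 0], [0, 0, 0], [0, 0, 0]], jaw=[0.1, 0.1, 0.1, 0.1, 0.1, 0.1, 0.1, 0.1])

```text
time: 43.68
tool_pos: [0.6247, -0.2516, 0.0779]
tool_rot: [-3.14, 0.001, 1.607]
contact_force: [0.0, 0.0, -3.2]
opening: 0.024
grip_force: 40.0
```

```bash
python3 -c "
from h import *
go(.6260,-.248,.009,92); print(telemetry.observe()['grip_force'])"
```

```text
dpos [ 0.003  0.009 -0.172] dr [ 0.003 -0.003 -0.002] yaw 92.0 op 0.024 t 43.7
39.97719347476959
```

Request:
apply_moves(delta_pos=[[0.002, 0, -0.08], [0.002, 0, -0.15], [0.002, 0, -0.175], [0.002, 0, -0.175], [0.002, 0, -0.175], [0.002, 0, -0.175], [0.002, 0, -0.175], [0.002, 0, -0.175]], dr=[[0, 0, 0], [0, 0, 0], [0, 0, 0], [0, 0, 0], [0, 0, 0], [0, 0, 0], [0, 0, 0], [0, 0, 0]], jaw=[0.1, 0.1, 0.1, 0.1, 0.1, 0.4, 0.4, 0.4])

```text
time: 44.35
tool_pos: [0.6274, -0.2455, 0.0105]
tool_rot: [3.141, 0.001, 1.611]
contact_force: [0.7, -0.1, -0.2]
opening: 0.0357
grip_force: 0.0
```

Request:
apply_moves(delta_pos=[[0, 0, 0.08], [0, 0, 0.18], [0, 0, 0.28], [0, 0, 0.38], [-0.04, 0.1, 0.45], [-0.08, 0.2, 0.45], [-0.12, 0.3, 0.45], [-0.15, 0.4, 0.45]], dr=[[0, 0, 0], [0, 0, 0], [0, 0, 0], [0, 0, 0], [0, 0, 0], [0, 0, 0], [0, 0, 0], [0, 0, 0]], jaw=[0.42, 0.42, 0.42, 0.42, 0.42, 0.42, 0.42, 0.42])

```text
time: 45.02
tool_pos: [0.5695, -0.0953, 0.1914]
tool_rot: [3.139, 0.001, 1.61]
contact_force: [0.9, 0.2, 0.1]
opening: 0.0386
grip_force: 0.0
```

Request:
apply_moves(delta_pos=[[-0.05, 0.1, 0], [-0.1, 0.2, 0], [-0.1, 0.2, 0], [-0.1, 0.2, 0], [-0.1, 0.2, 0]], dr=[[0, 0, 0], [0, 0, 0], [0, 0, 0], [0, 0, 0], [0, 0, 0]], jaw=[0.42, 0.42, 0.42, 0.42, 0.42])

```text
time: 45.43
tool_pos: [0.531, -0.0165, 0.1907]
tool_rot: [3.14, 0.001, 1.612]
contact_force: [0.4, -0.5, -0.5]
opening: 0.0386
grip_force: 0.0
```

```bash
python3 pick.py; python3 -c "
from h import *
shot('scene','s4')"
```

```text
top [  0.4558  -0.2482 -89.0502  92.4103  25.6714]
top [  0.5136  -0.2479 -84.5881  93.5254  27.1872]
top [  0.5697  -0.2441 -88.9953  95.7162  26.1543]
top [  0.6262  -0.2453 -88.9726  93.7487  29.0473]
scene [  0.4548  -0.2458 -88.0703  91.8945  45.0057]
scene [  0.5121  -0.2443 -88.2625  91.2873  42.5222]
scene [  0.569   -0.2418 -87.4381  91.5707  41.1419]
scene [  0.6252  -0.2435 -87.5681  92.1004  39.5812]
scene [ 0.6435 -0.4026 12.152  65.6011 17.1171]
```

View pics/s4.png

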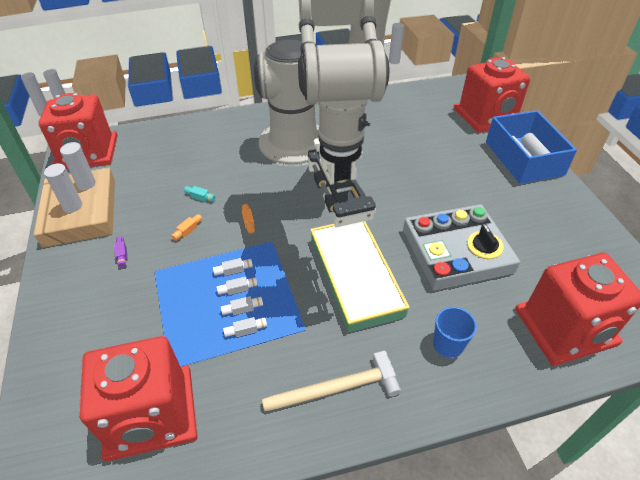

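All four shafts lie flat and apart on the mat at (233,268), (238,286), (242,306) and (246,327). The plate is empty, the isolator is off, and the robot is clear of everything.

```bash
python3 -c "
from h import *
print(job.hand_in())"
```

```text
the job is handed in; nothing more can be done
None
```

The job is done and handed in after about 45 s of robot time: the four shafts were demagnetised on the yellow programme with the isolator turned on and back off, and they now lie flat and apart on the blue mat.

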